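# Load the dead-weight tester and open its recessed valve

## Task

Set up a calibration point on the dead-weight tester: slide every brass slotted mass lying on the rubber mat sideways onto the hanger's stem, one flat on top of the other and fully home on the stem, with their slots spread well round the stem so that no two point the same way (at least 45 degrees apart). Only then lift the socket extension out of its stand, put it fully down on the square nut at the bottom of the deep bore and turn the nut anticlockwise to its stop to open the valve. Finally stand the extension upright in its stand again, with masses and nut left so; leave everything else on the bench alone.

Things in the scene. Friction and masses are not known exactly. Their poses are not given: they have to be found in the camera images.
- mass0_mid (a point): a brass slotted mass, 0.22 kg: a disc 72 long, cut to 58 across two parallel flats (the surfaces to grip), 12 thick; a slot 14 wide runs from the rim to a square end 7 past the middle. This point is at the disc's middle, half-way up (6 above its underside); +x points out along the slot to its mouth, the flats lie at y = +-29 and run along x for 42, z is up. At the start it lies flat on a fixed black rubber mat 260 x 250 x 4 thick, or is absent
- mass0_slot (a point): the middle of the slot's mouth on the rim of that mass, 36 from its middle along +x
- mass1_mid (a point): a brass slotted mass, 0.22 kg: a disc 72 long, cut to 58 across two parallel flats (the surfaces to grip), 12 thick; a slot 14 wide runs from the rim to a square end 7 past the middle. This point is at the disc's middle, half-way up (6 above its underside); +x points out along the slot to its mouth, the flats lie at y = +-29 and run along x for 42, z is up. At the start it lies flat on a fixed black rubber mat 260 x 250 x 4 thick, or is absent
- mass1_slot (a point): the middle of the slot's mouth on the rim of that mass, 36 from its middle along +x
- mass2_mid (a point): a brass slotted mass, 0.22 kg: a disc 72 long, cut to 58 across two parallel flats (the surfaces to grip), 12 thick; a slot 14 wide runs from the rim to a square end 7 past the middle. This point is at the disc's middle, half-way up (6 above its underside); +x points out along the slot to its mouth, the flats lie at y = +-29 and run along x for 42, z is up. At the start it lies flat on a fixed black rubber mat 260 x 250 x 4 thick, or is absent
- mass2_slot (a point): the middle of the slot's mouth on the rim of that mass, 36 from its middle along +x
- mass3_mid (a point): a brass slotted mass, 0.22 kg: a disc 72 long, cut to 58 across two parallel flats (the surfaces to grip), 12 thick; a slot 14 wide runs from the rim to a square end 7 past the middle. This point is at the disc's middle, half-way up (6 above its underside); +x points out along the slot to its mouth, the flats lie at y = +-29 and run along x for 42, z is up. At the start it lies flat on a fixed black rubber mat 260 x 250 x 4 thick, or is absent
- mass3_slot (a point): the middle of the slot's mouth on the rim of that mass, 36 from its middle along +x
- tester: the dead-weight tester, fixed: a grey base plate 150 (x) x 320 (y) x 15 high, origin under its centre. At y +100 stands the weight hanger, at y -100 the valve housing, an aluminium block 100 x 100 whose top is 120 above the bench; between them, at x 30, a round gauge 68 across facing up, 45 high, whose needle turns with the valve nut
- hanger_seat (a point): centre of the top of the hanger's round carrier plate (48 across, 60 above the bench), where the stem rises: the lowest mass rests at this height. The stem is 10 in diameter and ends in a knob 24 across, whose underside is 52 and top 59 above this point, so masses (36 high for three) can only come on sideways by their slots. Around the plate there is free space from its top downwards to the base plate (45)
- bore_mouth (a point): centre of the mouth of the bore in the top face of the valve housing, 120 above the bench: bore 52 in diameter, straight, 85 deep. Axes as the tester's
- bore_floor (a point): centre of the bore's floor, 85 below its mouth; the valve nut sits here
- valve_nut (a joint): angle of the valve nut at the bottom of the bore about the vertical, rad; it grows anticlockwise seen from above, from 0 (shut) to a hard stop at 4.2 (fully open), starts at 0 to 0.5, and stays where it is left (stiff: about 0.12 N m). The nut is square, 22 across flats, 13 high with a conical point of 6 on top; at 0 its sides are parallel to the tester's x and y axes
- ext_grip (a point): the socket extension, a loose upright steel tool of 0.35 kg, 175 long: this point is the centre of its square grip (26 x 26, 40 high, at the top end), 155 above the foot. The grip's faces and the square socket's sides are parallel, to this point's x and y axes; z is up the tool. Below the grip a round shaft 18 thick, then the socket, 44 in diameter over the lowest 44
- ext_foot (a point): centre of the open lower end of the socket extension: a square socket 26 wide and 24 deep, so it fits over the valve nut with 2 to spare on each side when turned to within about 10 degrees of it. Fully down on the nut this point is at the bore's floor, and the grip stands 50 clear of the housing's top
- stand: grey block 90 x 90 x 60 high, fixed, with a round hole 50 wide and 45 deep in which the socket extension stands upright; origin under its centre. Mat and stand lie left and right of the tester, either way round
- stand_floor (a point): centre of the floor of the stand's hole, 15 above the bench; the extension's foot rests here
- bottle_a: bystander: clear glass bottle with blue cap, 68 across, 120 high; origin under its centre
- bottle_b: bystander: amber glass bottle with blue cap, 60 across, 110 high; origin under its centre
- pot_c: bystander: small pot with orange cap, 52 across, 70 high; origin under its centre
- pot_d: bystander: small pot with white cap, 56 across, 60 high; origin under its centre
- beaker: bystander: glass beaker, 66 across, 80 high; origin under its centre
- spanner: bystander: flat spanner 150 long lying on the bench between robot and tester
- fittings_box: bystander: white box 90 x 60 x 30; origin under its centre
There are look-alikes about, which are no part of the job. What is shaped like the part that bears mass3_mid but orange or purple is not meant.

How it is judged:
On the way, in this order (a step that is already met when the one before it is completed fails the run):
1. every mass hangs on the stem, slots apart, while the valve is still shut (horizontal distance between each of mass0_mid, mass1_mid, mass2_mid, mass3_mid and hanger_seat below 0.008 m and z of mass0_mid in the frame of hanger_seat between 0.002 and 0.036 m and angle between each of mass0_mid, mass1_mid, mass2_mid, mass3_mid's own z axis and vertical below 0.1 rad and z of mass1_mid in the frame of hanger_seat between 0.002 and 0.036 m and z of mass2_mid in the frame of hanger_seat between 0.002 and 0.036 m and z of mass3_mid in the frame of hanger_seat between 0.002 and 0.036 m and x of each of mass1_slot, mass2_slot, mass3_slot in the frame of mass0_mid below 0.028 m and x of each of mass2_slot, mass3_slot in the frame of mass1_mid below 0.028 m and x of mass3_slot in the frame of mass2_mid below 0.028 m and value of joint valve_nut below 0.7 rad), for 0.2 s.
2. the socket extension is fully down on the nut in the bore (horizontal distance between ext_foot and bore_floor below 0.006 m and z of ext_foot in the frame of bore_floor below 0.006 m), for 0.2 s.
3. the nut is turned to its stop with the socket on it (all of step 2 and value of joint valve_nut above 4 rad), for 0.1 s.
At the end, for the whole second after the job is handed in: Every mass lies flat on the hanger, its middle within 8 mm of the stem axis, its slot about 40 degrees or more from every other slot; the nut is above 4.0 rad; the extension stands upright, still, in its stand, its foot within 8 mm of the hole axis and 6 mm of its floor (horizontal distance between each of mass0_mid, mass1_mid, mass2_mid, mass3_mid and hanger_seat below 0.008 m and z of mass0_mid in the frame of hanger_seat between 0.002 and 0.036 m and angle between each of mass0_mid, mass1_mid, mass2_mid, mass3_mid's own z axis and vertical below 0.1 rad and z of mass1_mid in the frame of hanger_seat between 0.002 and 0.036 m and z of mass2_mid in the frame of hanger_seat between 0.002 and 0.036 m and z of mass3_mid in the frame of hanger_seat between 0.002 and 0.036 m and x of each of mass1_slot, mass2_slot, mass3_slot in the frame of mass0_mid below 0.028 m and x of each of mass2_slot, mass3_slot in the frame of mass1_mid below 0.028 m and x of mass3_slot in the frame of mass2_mid below 0.028 m and value of joint valve_nut above 4 rad and horizontal distance between ext_foot and stand_floor below 0.008 m and z of ext_foot in the frame of stand_floor below 0.006 m and angle between ext_grip's own z axis and vertical below 0.12 rad and linear speed of ext below 0.02 m/s); the robot touches nothing.
It fails at once if a bystander is pushed more than 3 cm or tipped (distance of any of bottle_a, bottle_b, pot_c, pot_d, beaker, spanner, fittings_box from where it was at the start of the episode above 0.03 m or angle between any of bottle_a, bottle_b, pot_c, pot_d, beaker, spanner, fittings_box's own z axis and vertical above 0.5 rad).
Of mass0, mass1, mass2, mass3 only 2 to 3 are there at a start; the rules pass over those that are not, and their reading is None.
At some moment in a run one of mass0, mass1, mass2, mass3 may be knocked a few centimetres aside while the robot is not near it.
It also fails if it takes over 210 s, if anything falls off the work surface, if the arm or the gripper's body presses on something with over 40 N, if the wrist force passes 120 N, or if a joint passes its speed limit or range.

## Robot

A 7-joint arm with a two-finger parallel gripper is mounted at the origin on the work surface. World frame = base frame: x ahead of the robot, y to its left, z up, the work surface at z = 0. Lengths are in m, angles in rad, forces in N, time in s.
With the tool pointing down it reaches from about 0.4 to 0.875 m from the base axis. Payload 19.3 kg.
Tool frame: the origin (TCP) lies on the centre line of the jaws, within the pads' length; the fingertips stand 25 mm ahead of it and the grasp point (between the pads) lies 6 mm ahead of it (tips_ahead is the distance from the TCP to the fingertips, in m); z points along the fingers, y is the direction in which the jaws open and shut (so a half turn about z gives the same grasp; the last joint's range is limited). The gripper opens to 85 mm and grips with 20 to 120 N. Pads are 22 mm wide; open, the fingers measure 114 mm over their backs; the gripper's body (76 mm by 85 mm) begins 54 mm behind the grasp point. The pads swing forward as they close: fully open they stand 13 mm farther back than shut.
Start: joints at [1.086, 0.521, -0.036, 1.599, 0.021, 1.021, -0.113], TCP at [0.252, -0.572, 0.256] pointing down, gripper open.
Joint ranges: [-2.91, 2.91], [-0.3, 2.13], [-1.5, 1.42], [0.17, 2.43], [-1.26, 4.41], [0.16, 1.93], [-2.52, 2.52]. Speed limits (rad/s): [1.89, 1.89, 2.39, 2.39, 3.01, 3.01, 3.01].

## Interface

Orientations are given as [roll, pitch, yaw] about the fixed x, y, z axes, in that order (R = Rz(yaw) Ry(pitch) Rx(roll)).
In Python, from workcell import observe, grab_frame, job_done, outline_of, tips_ahead gives the robot as it stands. The module is installed in compiled form; this text tells all that it offers.
- The arm moves only by the tool move_arm, never from a script. Its argument "motion" is a list of rows, each a list of 2 entries, a list of its own where there are three numbers: the shift along the world's x, y, z in mm, then the turn, a rotation vector about the world's x, y, z in rad. A call has 1 to 12 rows; each row is the pose to reach, as a shift and turn from the pose commanded when the call began; what a row does not reach only later rows make up. A row lasts 1/8 s, in which the tool goes at most 62.5 mm and 10.7 degrees, less where a joint would pass 70% of its speed; a pose out of reach is approached as far as the arm can. A call with a gripper value outside its range is refused whole. "jaw" is the finger opening in mm, from 0 to 85.4, set as the call begins (left out, the last holds). The fingers move at their own pace and stop on an object; "grip_force" is the grip in N (left out, the last holds). Time passes only in rows, so rows that repeat a pose let the fingers close. It gives the time, the measured TCP pose, the force and the opening at its end, in the units of the state.
- observe(): the state, without advancing time (a new reading comes with each control period).
- grab_frame(name): name is "scene" or "top" or "wrist"; returns a dict with "frame" (400x640x3 uint8, red, green, blue), "fx", "fy", "cx", "cy" (pixels), "T" (4x4, takes a point from camera to world coordinates); the wrist camera has in their place "mount" (4x4, takes a point from camera to tool coordinates, whose origin is the TCP and whose axes are the flange's). Camera axes: x right, y down, z forward; pixel columns grow to the right and rows downward; lengths in m; the calibration is good to about 2 mm. A picture is of the moment at which its call begins: read the wrist's pose just before it. There is no depth.
- job_done(): hands the job in, once; it reports no verdict.
Trained networks look in the newest picture that a camera, given by its name, has taken for a name from the list of things; names that differ only in an ending like _2 or _b are one class to them, and where a whole thing is asked for, a point or a joint stands for the part that bears it (a point fixed in the world has none). Each returns a list of dicts, best first, with "score" (0 to 1); they miss things now and then, are a little off and sometimes report something else, mostly with a low value. They report only what shows in the picture. A call takes as long as a camera call. They do not tell look-alikes from the thing itself.
- outline_of(label, camera): "pixels" (400x640 bool, what is visible of it) and "pixel" ([column, row] in pixels, amid what is visible of it).
The state is a dict: "clock": time; "qpos": joint angles; "qd": joint speeds; "joint_efforts": joint torques, N m; "position": TCP position; "tool_rot": TCP orientation; "force": force on the tool from outside, world axes, zero at the start; "moment": the same for the moment, N m; "grip_width": finger opening in m.
Only numpy, scipy, OpenCV 4.12 (cv2) and the standard library are available. Lean on these libraries where they do the work, as an engineer would, in place of code of your own. Each camera call takes 0.05 s, during which the arm holds its last target.

## Working session

There is one attempt and no reset: what is moved stays moved. The work goes in short steps, Python scripts to look and compute and a tool call to move; the robot and the scene stay as the last step left them, time stands still between calls to the robot, and variables do not carry over. Pictures are saved under pics/ and viewed, and the job is handed in when it is done.

Besides the shell and the picture viewer there is one more tool, called after "Request:" as name(argument=value, ...), one argument or row to a line, values as JSON. move_arm: Moves the arm, as the interface text tells. Its arguments: {"type":"object","properties":{"motion":{"type":"array"},"jaw":{"type":"number"},"grip_force":{"type":"number"}},"required":["motion"]}

```bash
ls; mkdir -p pics; python3 - <<'E'
from workcell import *
import cv2,numpy as np
s=observe();print(s)
for n in("scene","top","wrist"):
    f=grab_frame(n);cv2.imwrite(f"pics/{n}0.png",f["frame"][:,:,::-1]);print(n,{k:(np.round(v,4).tolist() if k in("T","mount") else v) for k,v in f.items() if k!="frame"})
print(tips_ahead() if callable(tips_ahead) else tips_ahead)
E
```

```text
pics
{'clock': 0.0, 'qpos': array([ 1.08576392,  0.52200895, -0.03630593,  1.59999211,  0.02121624,
        1.02110963, -0.11278551]), 'qd': array([ 0.00072609, -0.00050625,  0.00085489,  0.00014937, -0.0024019 ,
       -0.00037886, -0.00119172]), 'joint_efforts': array([ 1.90091359e-04, -9.27107477e+01,  1.97996423e+00, -3.69941747e+01,
        1.79413782e-02,  8.03308765e-03, -1.99603619e-05]), 'position': array([ 0.25172769, -0.57173092,  0.25573482]), 'tool_rot': array([-3.14046484e+00,  1.05535597e-04,  4.14826577e-01]), 'force': array([ 0.8199864 , -0.25097965, -0.38651042]), 'moment': array([-0.00385484, -0.01980471, -0.00238524]), 'grip_width': 0.08516502755814105}
scene {'fx': 386.9661285340239, 'fy': 386.9661285340239, 'cx': 320.74103267247347, 'cy': 207.09568470063132, 'T': [[-0.6701, 0.5272, -0.5226, 1.3265], [0.742, 0.4945, -0.4526, 0.6479], [0.0199, -0.691, -0.7225, 1.1608], [0.0, 0.0, 0.0, 1.0]]}
top {'fx': 453.12072133667203, 'fy': 453.12072133667203, 'cx': 316.33188776155396, 'cy': 198.80845363950462, 'T': [[-0.0036, -0.9968, 0.0801, 0.4681], [-1.0, 0.0029, -0.0086, -0.0004], [0.0083, -0.0801, -0.9967, 1.4355], [0.0, 0.0, 0.0, 1.0]]}
wrist {'fx': 322.88532013491374, 'fy': 322.88532013491374, 'cx': 315.54620114427246, 'cy': 198.40226413387586, 'mount': [[0.0, -0.9456, -0.3255, 0.0837], [1.0, 0.0, -0.0001, -0.0003], [0.0001, -0.3255, 0.9456, -0.117], [0.0, 0.0, 0.0, 1.0]]}
0.025
```

View pics/scene0.png

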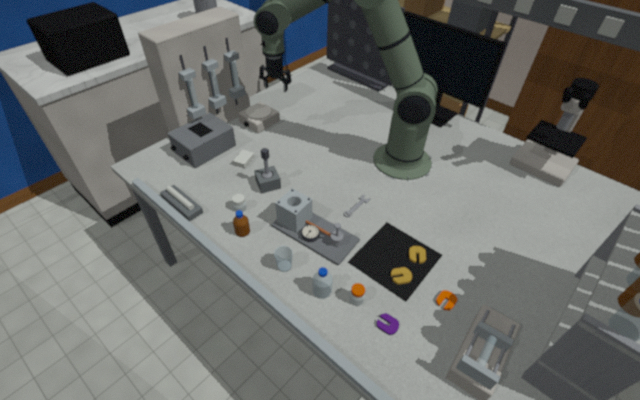

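View pics/top0.png

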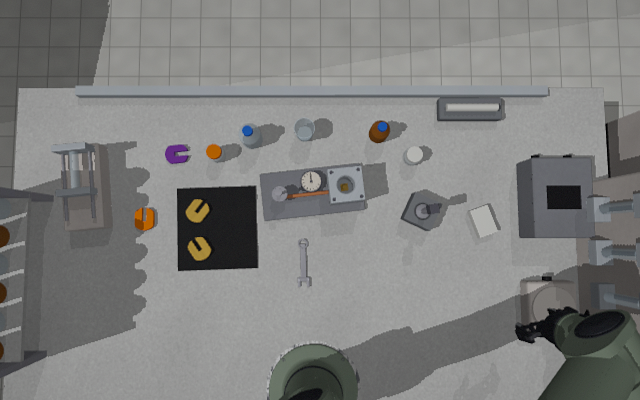

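```bash
python3 - <<'E'
from workcell import *
import cv2,numpy as np
for cam in("top","scene"):
    f=grab_frame(cam)
    for n in("mass0_mid","tester","stand","ext_grip","fittings_box","spanner"):
        for o in outline_of(n,cam):
            ys,xs=np.where(o["pixels"]); print(cam,n,round(o["score"],2),np.round(o["pixel"]),xs.min(),xs.max(),ys.min(),ys.max())
    print(observe()["clock"])
E
```

```text
top mass0_mid 0.62 [428. 210.] 415 439 203 218
top tester 0.92 [313. 192.] 260 364 164 219
top stand 0.79 [414. 218.] 401 440 192 230
top ext_grip 0.52 [422. 211.] 415 438 204 218
top ext_grip 0.41 [413. 156.] 403 421 147 165
top fittings_box 0.55 [484. 216.] 469 496 205 236
top spanner 0.56 [307. 263.] 298 308 244 284
0.5
scene tester 0.9 [311. 228.] 273 358 190 264
scene tester 0.27 [235. 203.] 232 245 194 210
scene stand 0.79 [271. 181.] 254 280 166 193
scene stand 0.25 [263. 160.] 260 271 148 178
scene ext_grip 0.69 [266. 165.] 261 271 149 178
scene fittings_box 0.49 [242. 160.] 233 254 151 168
0.85
```

The top view shows two brass masses on the mat at about (198,210) and (200,249). The look-alikes are orange at (145,218) and purple at (177,154), both off the mat. I'll enlarge the crop to confirm which are which.

```bash
cat > h.py <<'E'
from workcell import *
import cv2,numpy as np
from scipy.spatial.transform import Rotation as R
from scipy.optimize import least_squares
def pose(s=None):
    s=s or observe(); T=np.eye(4); T[:3,:3]=R.from_euler('xyz',s["tool_rot"]).as_matrix(); T[:3,3]=s["position"]; return T
def grab(n):
    s=observe(); f=grab_frame(n); f["K"]=np.array([[f["fx"],0,f["cx"]],[0,f["fy"],f["cy"]],[0,0,1]])
    f["Tw"]=pose(s)@f["mount"] if "mount" in f else np.array(f["T"]); return f
def proj(f,P):
    P=np.atleast_2d(P); C=(np.linalg.inv(f["Tw"])@np.c_[P,np.ones(len(P))].T)[:3]
    return np.c_[f["fx"]*C[0]/C[2]+f["cx"],f["fy"]*C[1]/C[2]+f["cy"]]
def ray(f,px):
    px=np.atleast_2d(px); d=np.c_[(px[:,0]-f["cx"])/f["fx"],(px[:,1]-f["cy"])/f["fy"],np.ones(len(px))]@f["Tw"][:3,:3].T
    return f["Tw"][:3,3],d/np.linalg.norm(d,axis=1)[:,None]
def onz(f,px,z):
    o,d=ray(f,px); return o+d*((z-o[2])/d[:,2])[:,None]
def tri(fs,pxs):
    A=np.zeros((3,3));b=np.zeros(3)
    for f,p in zip(fs,pxs):
        o,d=ray(f,p);M=np.eye(3)-np.outer(d[0],d[0]);A+=M;b+=M@o
    return np.linalg.solve(A,b)
def crop(f,name,c,w,h,k):
    im=f["frame"][:,:,::-1]; x0,y0=max(0,int(c[0]-w/2)),max(0,int(c[1]-h/2))
    cv2.imwrite(name,cv2.resize(im[y0:y0+h,x0:x0+w],None,fx=k,fy=k,interpolation=cv2.INTER_CUBIC)); return x0,y0
E
python3 - <<'E'
from h import *
f=grab("top"); print(crop(f,"pics/topc1.png",(270,190),260,180,3))
for n,p,z in [("mass A",(198,210),.01),("mass B",(200,249),.01),("gauge",(311,181),.045),("bore",(345,185),.12),("hanger",(280,194),.119),("stand",(421,211),.06),("box",(484,220),.03),("ba",(248,131),.12),("pot",(214,152),.07),("beaker",(304,129),.08),("bb",(381,128),.11),("potd",(414,155),.06),("spanner",(305,264),0)]: print(n,onz(f,p,z).round(3))
E
```

```text
(140, 100)
mass A [[0.549 0.359 0.01 ]]
mass B [[0.427 0.351 0.01 ]]
gauge [[0.635 0.004 0.045]]
bore [[ 0.614 -0.096  0.12 ]]
hanger [[0.588 0.094 0.119]]
stand [[ 0.541 -0.331  0.06 ]]
box [[ 0.513 -0.534  0.03 ]]
ba [[0.775 0.189 0.12 ]]
pot [[0.722 0.299 0.07 ]]
beaker [[0.79  0.025 0.08 ]]
bb [[ 0.785 -0.205  0.11 ]]
potd [[ 0.713 -0.313  0.06 ]]
spanner [[0.378 0.024 0.   ]]
```

View pics/topc1.png

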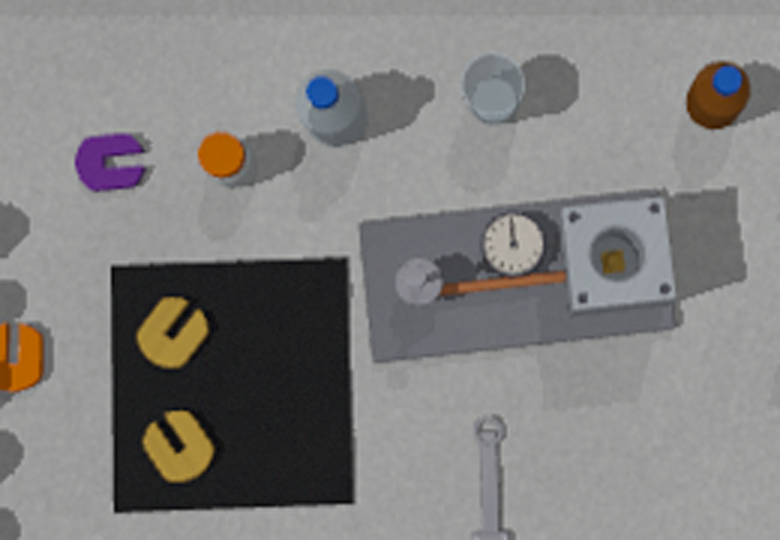

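Only two brass masses are on the mat: crop (172,332) → pixel (197,211), and (178,446) → (199,249). The purple at (177,154) and the orange at (146,219) are off the mat and the wrong colour. I'll move over the mat for the wrist camera.

Request:
move_arm(
  motion=[
    [[125,160,100],[0,0,-0.2]],
    [[250,320,100],[0,0,-0.4]],
    [[250,320,100],[0,0,-0.4]],
    [[250,320,100],[0,0,-0.4]],
    [[250,320,100],[0,0,-0.4]],
    [[250,320,100],[0,0,-0.4]],
    [[250,420,100],[0,0,-0.4]],
    [[250,550,100],[0,0,-0.4]],
    [[250,700,100],[0,0,-0.4]],
    [[250,800,100],[0,0,-0.4]],
    [[250,850,100],[0,0,-0.4]],
    [[250,900,100],[0,0,-0.4]],
  ],
)

```text
clock: 2.4
position: [0.497, 0.0863, 0.3551]
tool_rot: [-3.142, -0.001, 0.015]
force: [1.2, -0.4, -0.3]
grip_width: 0.0855
```

```bash
python3 - <<'E'
from h import *
print(observe()["qpos"].round(2), tips_ahead)
f=grab("wrist"); cv2.imwrite("pics/w1.png",f["frame"][:,:,::-1])
for o in outline_of("mass0_mid","wrist"):print(o["score"],o["pixel"],o["pixels"].sum())
E
```

```text
[-0.07  0.24 -0.26  1.77  0.07  1.14 -1.91] 0.025
0.75 [637.4, 130.9] 207
```

View pics/w1.png

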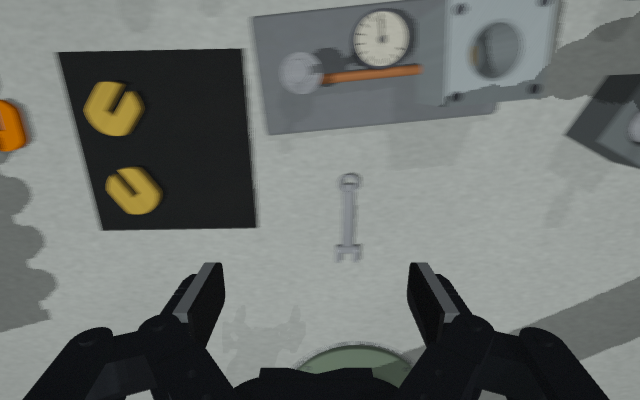

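Request:
move_arm(
  motion=[
    [[-40,100,-40],[0,0,0.18]],
    [[-40,200,-40],[0,0,0.36]],
    [[-40,200,-40],[0,0,0.5]],
    [[-40,200,-40],[0,0,0.5]],
    [[-40,200,-40],[0,0,0.5]],
    [[-40,200,-40],[0,0,0.5]],
    [[-40,200,-40],[0,0,0.5]],
    [[-40,200,-40],[0,0,0.5]],
  ],
)

```text
clock: 3.5
position: [0.4576, 0.2837, 0.315]
tool_rot: [3.141, -0.0, 0.514]
force: [-1.0, -0.3, 0.5]
grip_width: 0.0856
```

```bash
cat >> h.py <<'E'
from scipy.optimize import minimize
def outline2d():
    R_=.036; pts=[]
    # ring with flats y=+-.029, slot 14 wide from x=-.007 to rim
    a0=np.arctan2(.007,np.sqrt(R_**2-.007**2)); 
    for a in np.linspace(a0,2*np.pi-a0,120):
        x,y=R_*np.cos(a),R_*np.sin(a); pts.append((x,np.clip(y,-.029,.029)))
    pts+= [(-.007,-.007),(-.007,.007)]
    return np.array(pts)
O2=outline2d()
def massmask(f,x,y,th,zb,S=4):
    c,s=np.cos(th),np.sin(th); xy=O2@np.array([[c,s],[-s,c]])+[x,y]
    t=proj(f,np.c_[xy,np.full(len(xy),zb+.012)]);b=proj(f,np.c_[xy,np.full(len(xy),zb)])
    m=np.zeros((400,640),np.uint8); I=lambda p:np.round(p*16).astype(np.int32)
    cv2.fillPoly(m,[I(t)],1,shift=4);cv2.fillPoly(m,[I(b)],1,shift=4)
    n=len(t)
    for i in range(n):
        j=(i+1)%n; cv2.fillConvexPoly(m,I(np.array([t[i],t[j],b[j],b[i]])),1,shift=4)
    return m
def brass(f):
    h=cv2.cvtColor(f["frame"],cv2.COLOR_RGB2HSV)
    m=((h[...,0]>16)&(h[...,0]<34)&(h[...,1]>90)&(h[...,2]>40)).astype(np.uint8)
    return m
def comps(m,mn=150):
    n,l,st,c=cv2.connectedComponentsWithStats(m); return [((l==i).astype(np.uint8),st[i],c[i]) for i in range(1,n) if st[i,4]>=mn]
def fitmass(fs,ms,x0,zb=.004,fitz=False):
    ds=[(cv2.GaussianBlur(m.astype(np.float32),(0,0),1.2)) for m in ms]
    def cost(p):
        z=p[3] if fitz else zb
        return sum(((cv2.GaussianBlur(massmask(f,p[0],p[1],p[2],z).astype(np.float32),(0,0),1.2)-d)**2).sum()/d.sum() for f,d in zip(fs,ds))/len(fs)
    best=None
    for th in ([x0[2]] if x0[2] is not None else np.arange(0,6.28,.785)):
        p0=[x0[0],x0[1],th]+([zb] if fitz else [])
        sim=np.array([p0]+[np.array(p0)+d for d in np.diag([.006,.006,.3]+([.006] if fitz else []))])
        r=minimize(cost,p0,method="Nelder-Mead",options=dict(initial_simplex=sim,xatol=1e-4,fatol=1e-5,maxiter=150))
        if best is None or r.fun<best.fun:best=r
    return best.x,best.fun
E
python3 - <<'E'
from h import *
print(observe()["qpos"].round(2),observe()["position"])
f=grab("wrist"); cv2.imwrite("pics/w2.png",f["frame"][:,:,::-1])
for m,st,c in comps(brass(f)):
    p=onz(f,c,.016)[0]; print(st,c,p.round(3))
    if abs(p[1]-.35)<.12 and .35<p[0]<.65 and st[4]>500:
        print("fit",fitmass([f],[m],(p[0],p[1],None)))
np.savez("v2.npz",frame=f["frame"],Tw=f["Tw"])
E
```

```text
[-0.33  0.35 -0.44  1.74  0.16  1.09 -1.88] [0.45760787 0.28366622 0.31496638]
[145   0  40  35 908] [165.10022026  16.75991189] [0.512 0.512 0.016]
[ 266   24   62   65 2535] [294.33096647  56.73451677] [0.548 0.364 0.016]
fit (array([0.54904547, 0.36206044, 5.6324437 ]), np.float64(0.0015203391667455435))
[ 234  118   50   57 2037] [258.79234168 147.24005891] [0.431 0.353 0.016]
fit (array([0.43053271, 0.35386248, 0.59996848]), np.float64(0.0022517263423651457))
```

View pics/w2.png

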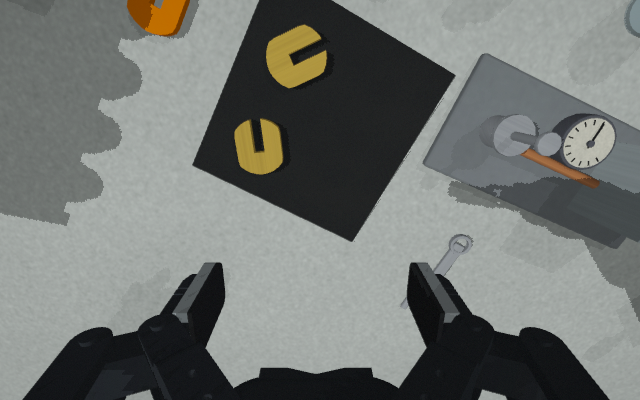

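Request:
move_arm(
  motion=[
    [[20,20,-20],[0,0,0.18]],
    [[40,40,-30],[0,0,0.36]],
    [[60,60,-40],[0,0,0.54]],
    [[91,78,-65],[0,0,0.72]],
    [[91,78,-65],[0,0,0.9]],
    [[91,78,-65],[0,0,1.08]],
    [[91,78,-65],[0,0,1.26]],
    [[91,78,-65],[0,0,1.44]],
    [[91,78,-65],[0,0,1.62]],
    [[91,78,-65],[0,0,1.8]],
    [[91,78,-65],[0,0,1.977]],
    [[91,78,-65],[0,0,1.977]],
  ],
)

```text
clock: 5.05
position: [0.5485, 0.3619, 0.2496]
tool_rot: [-3.141, -0.0, 2.49]
force: [0.0, -0.7, -0.4]
grip_width: 0.0854
```

```bash
python3 - <<'E'
from h import *
print(observe()["qpos"].round(2),observe()["position"],observe()["tool_rot"])
f=grab("wrist"); cv2.imwrite("pics/w3.png",f["frame"][:,:,::-1])
z=np.load("v2.npz"); g=dict(f);g["frame"]=z["frame"];g["Tw"]=z["Tw"]
cg=comps(brass(g),500)
for m,st,c in comps(brass(f),500):
    p=onz(f,c,.016)[0]; print(st,c,p.round(3))
    if np.hypot(*(p[:2]-[.549,.362]))<.03:
        print("fit",fitmass([f],[m],(p[0],p[1],-.65)))
        print("fit2",fitmass([f,g],[m,cg[1][0]],(p[0],p[1],-.65),fitz=True))
np.savez("v3.npz",frame=f["frame"],Tw=f["Tw"])
E
```

```text
[-0.17  0.7  -0.83  1.48  0.54  1.2  -0.17] [0.54854436 0.36192401 0.24956887] [-3.14137368e+00 -4.19935801e-04  2.49027472e+00]
[ 398   15   47   72 1643] [418.26902009  54.59220937] [0.519 0.513 0.016]
[437  31  32  43 689] [454.38171263  49.30043541] [0.537 0.544 0.016]
[ 204   46   73   71 3355] [237.62146051  80.51862891] [0.428 0.354 0.016]
[ 289  134   54   64 2606] [315.80391404 163.57904835] [0.545 0.365 0.016]
fit (array([ 0.54878281,  0.36206246, -0.65484251]), np.float64(0.002141803503036499))
fit2 (array([ 0.54908567,  0.36200501, -0.65516042,  0.0023311 ]), np.float64(0.0015121148899197578))
[ 350  307   39   40 1099] [369.73703367 328.72247498] [0.767 0.286 0.016]
```

View pics/w3.png

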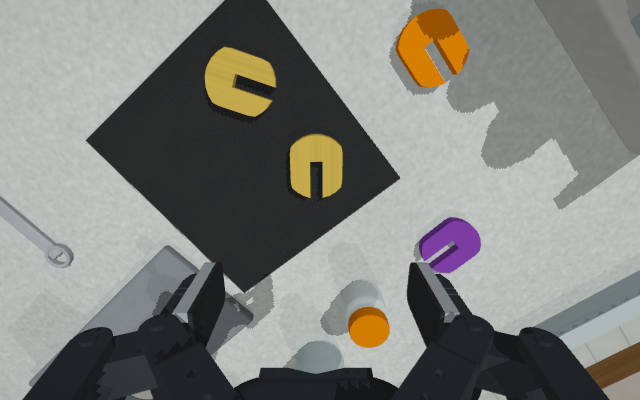

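Request:
move_arm(
  motion=[
    [[0.5,0,-60],[0,0,-0.005]],
    [[0.5,0,-120],[0,0,-0.005]],
    [[0.5,0,-180],[0,0,-0.005]],
    [[0.5,0,-205],[0,0,-0.005]],
    [[0.5,0,-219],[0,0,-0.005]],
    [[0.5,0,-219],[0,0,-0.005]],
    [[0.5,0,-219],[0,0,-0.005]],
  ],
)

```text
clock: 5.98
position: [0.5496, 0.3629, 0.0326]
tool_rot: [3.139, 0.001, 2.486]
force: [0.2, -0.2, 0.2]
grip_width: 0.0853
```

Request:
move_arm(
  motion=[
    [[0,0,0],[0,0,0]],
    [[0,0,0],[0,0,0]],
    [[0,0,0],[0,0,0]],
    [[0,0,0],[0,0,0]],
    [[0,0,0],[0,0,0]],
    [[0,0,0],[0,0,0]],
  ],
  jaw=45,
  grip_force=50,
)

```text
clock: 6.72
position: [0.5493, 0.3625, 0.032]
tool_rot: [3.141, 0.001, 2.487]
force: [-2.5, -2.9, 12.6]
grip_width: 0.0561
```

```bash
python3 - <<'E'
from h import *
f=grab("wrist"); cv2.imwrite("pics/w4.png",f["frame"][:,:,::-1]);s=observe();print(s["position"],s["force"],s["grip_width"])
E
```

```text
[0.54924336 0.36252758 0.0320208 ] [-2.32658656 -3.41153792 12.60038167] 0.05597843845469317
```

View pics/w4.png

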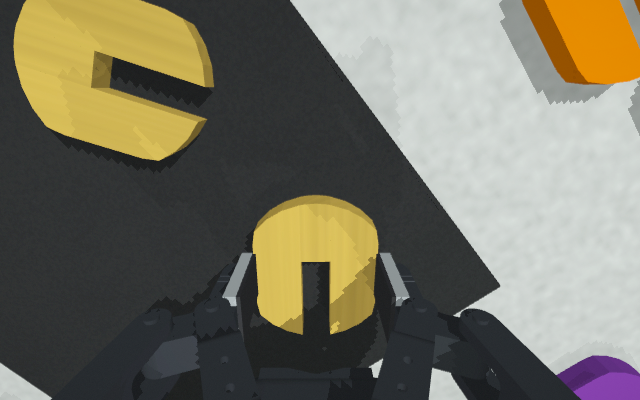

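Request:
move_arm(
  motion=[
    [[0,0,5],[0,0,0]],
    [[0,0,40],[0,0,0]],
    [[0,0,100],[0,0,0]],
    [[0,0,130],[0,0,0]],
    [[0,0,130],[0,0,0]],
    [[0,0,130],[0,0,0]],
  ],
)

```text
clock: 7.52
position: [0.5486, 0.3619, 0.16]
tool_rot: [-3.14, -0.0, 2.487]
force: [-0.6, 0.1, -3.1]
grip_width: 0.0559
```

```bash
python3 - <<'E'
from h import *
f=grab("wrist"); cv2.imwrite("pics/w5.png",f["frame"][:,:,::-1]);s=observe();print(s["position"],s["tool_rot"],s["force"],s["grip_width"])
# mass pose in tool: fit with z
p=s["position"]
cs=comps(brass(f),500)
for m,st,c in cs: print(st,c)
m=max([c for c in cs if abs(c[2][0]-316)<60],key=lambda c:c[1][4])
for fz,zb in((True,p[2]-.027),):
    r,c=fitmass([f],[m[0]],(p[0],p[1],s["tool_rot"][2]-np.pi),zb=zb,fitz=fz);print(r,c,"under TCP",p[2]-r[3])
E
```

```text
[0.54843317 0.36186487 0.15959295] [-3.13994313e+00 -3.90354107e-04  2.48676424e+00] [-0.93019694 -0.45382355 -3.54757399] 0.05567354667164449
[ 426    0   97   86 5187] [471.77752072  35.93522267]
[ 165   32   99   95 6064] [210.47856201  78.09449208]
[  252   195   126   139 12846] [315.20917017 259.44885567]
[ 0.5492465   0.36108105 -0.64689608  0.12878642] 0.005742781329900026 under TCP 0.030806526719835026
```

View pics/w5.png

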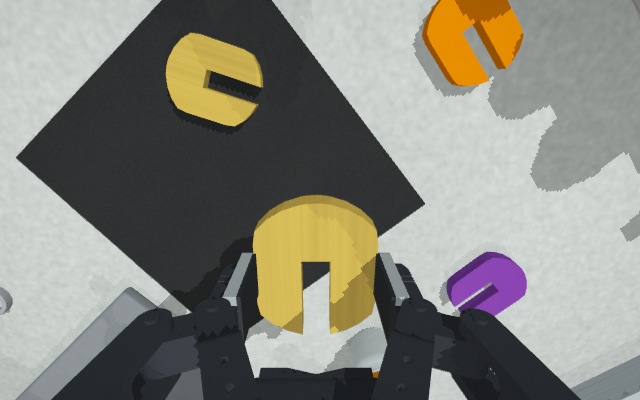

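Request:
move_arm(
  motion=[
    [[0,0,60],[0,0,0]],
    [[-10,-60,110],[0,0,0]],
    [[-28,-120,110],[0,0,0]],
    [[-28,-180,110],[0,0,0]],
    [[-28,-240,110],[0,0,0]],
    [[-28,-300,110],[0,0,0]],
    [[-28,-360,110],[0,0,0]],
    [[-28,-420,110],[0,0,0]],
    [[-28,-442,110],[0,0,0]],
    [[-28,-442,110],[0,0,0]],
    [[-28,-442,110],[0,0,0]],
  ],
)

```text
clock: 8.95
position: [0.5207, -0.0788, 0.2703]
tool_rot: [3.141, -0.001, 2.488]
force: [-0.1, 0.6, -2.6]
grip_width: 0.0564
```

```bash
python3 - <<'E'
from h import *
f=grab("wrist"); cv2.imwrite("pics/w6.png",f["frame"][:,:,::-1]);s=observe();print(s["position"],s["tool_rot"],s["force"],s["grip_width"],s["qpos"].round(2))
np.savez("v6.npz",frame=f["frame"],Tw=f["Tw"])
for P in([.588,.094,.06],[.588,.094,.119]): print(proj(f,P))
E
```

```text
[ 0.52074662 -0.07849511  0.27042625] [ 3.14139973e+00 -7.93922574e-04  2.48832179e+00] [-0.30551777  0.54725215 -1.97331842] 0.05592884335212514 [ 0.7   0.47 -0.9   1.81  0.42  1.06  0.56]
[[494.99444392 122.31408999]]
[[532.88744039 129.67197717]]
```

View pics/w6.png

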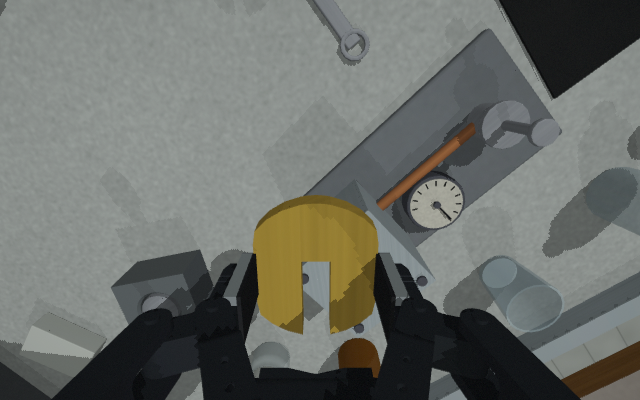

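```bash
python3 - <<'E'
import cv2,numpy as np
a=np.load("v6.npz")["frame"][80:170,460:580];b=np.load("v2.npz")["frame"][90:180,470:590]
im=np.hstack([cv2.resize(x,None,fx=3.3,fy=3.3,interpolation=cv2.INTER_CUBIC) for x in(a,b)])[:,:,::-1]
cv2.imwrite("pics/hang.png",im);print(im.shape)
E
```

```text
(297, 792, 3)
```

View pics/hang.png

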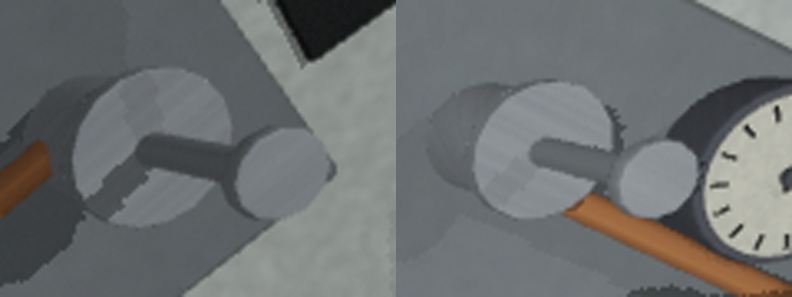

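```bash
python3 - <<'E'
from h import *
f=grab("wrist"); fs=[]
for n in("v6","v2"):
    z=np.load(n+".npz");g=dict(f);g["Tw"]=z["Tw"];fs.append(g)
t=grab("top");
print("plate",tri(fs,[(506,124.5),(514.7,135.3)]),[onz(g,p,.06).round(4) for g,p in zip(fs,[(506,124.5),(514.7,135.3)])])
print("knob",tri(fs,[(546,132.7),(549.7,144.1)]),[onz(g,p,.119).round(4) for g,p in zip(fs,[(546,132.7),(549.7,144.1)])])
E
```

```text
plate [0.59683542 0.10168288 0.05997619] [array([[0.5966, 0.1017, 0.06  ]]), array([[0.5971, 0.1016, 0.06  ]])]
knob [0.59681134 0.10162184 0.11874902] [array([[0.5968, 0.1015, 0.119 ]]), array([[0.5966, 0.1019, 0.119 ]])]
```

Request:
move_arm(
  motion=[
    [[-4,60,0],[0,0,0]],
    [[-4,120,0],[0,0,0]],
    [[-4,180,0],[0,0,0]],
    [[-4,240.5,0],[0,0,0]],
    [[-4,240.5,-20],[0,0,0]],
    [[-4,240.5,-80],[0,0,0]],
    [[-4,240.5,-140],[0,0,0]],
    [[-4,240.5,-177],[0,0,0]],
    [[-4,240.5,-177],[0,0,0]],
    [[-4,240.5,-177],[0,0,0]],
    [[-4,240.5,-177],[0,0,0]],
  ],
)

```text
clock: 10.48
position: [0.5176, 0.161, 0.0954]
tool_rot: [3.14, 0.002, 2.486]
force: [-0.5, 0.2, -2.0]
grip_width: 0.0556
```

```bash
python3 - <<'E'
from h import *
f=grab("wrist"); cv2.imwrite("pics/w7.png",f["frame"][:,:,::-1]);s=observe();print(s["position"],s["tool_rot"],s["force"],s["grip_width"],s["qpos"].round(2))
for P in([.5968,.1016,.06],[.5968,.1016,.119]): print(proj(f,P))
E
```

```text
[0.51755967 0.16090371 0.09520706] [3.13997106e+00 1.52360964e-03 2.48640137e+00] [ 1.19902399  0.08084538 -2.13404815] 0.05579033333132321 [ 0.11  0.73 -0.74  1.92  0.7   0.77 -0.11]
[[317.42451208 394.09108576]]
[[318.41701709 509.73517393]]
```

View pics/w7.png

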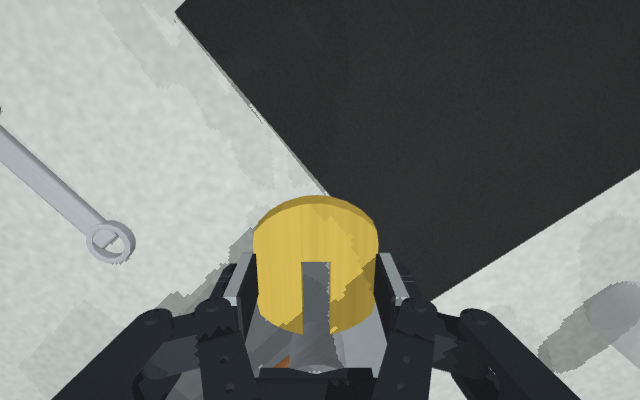

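Request:
move_arm(
  motion=[
    [[25,-19,0],[0,0,0]],
    [[45,-34,0],[0,0,0]],
    [[60,-45,0],[0,0,0]],
    [[60,-45,0],[0,0,0]],
    [[60,-45,0],[0,0,0]],
  ],
)

```text
clock: 11.15
position: [0.5764, 0.1164, 0.094]
tool_rot: [3.141, -0.0, 2.487]
force: [0.3, 0.3, -2.5]
grip_width: 0.0559
```

```bash
python3 - <<'E'
from h import *
f=grab("wrist"); cv2.imwrite("pics/w8.png",f["frame"][:,:,::-1]);s=observe();print(s["position"],s["tool_rot"],s["force"],s["grip_width"])
print((np.array([.5968,.1016])-s["position"][:2])*1000)
E
```

```text
[0.57631713 0.11654335 0.09399319] [ 3.14141517e+00 -2.59607216e-04  2.48769780e+00] [-0.1191372   0.26128056 -2.18407378] 0.056098958257557445
[ 20.48286959 -14.94335077]
```

View pics/w8.png

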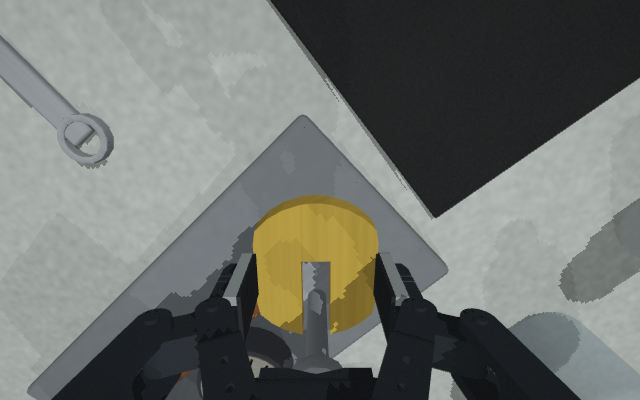

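Stem is in the slot (about col 316, row 300), with no contact force. Going the last 25 mm, then down.

Request:
move_arm(
  motion=[
    [[12,-9,0],[0,0,0]],
    [[20.5,-15,0],[0,0,0]],
    [[20.5,-15,0],[0,0,0]],
    [[20.5,-15,-3],[0,0,0]],
    [[20.5,-15,-4],[0,0,0]],
    [[20.5,-15,-4],[0,0,0]],
  ],
)

```text
clock: 11.95
position: [0.5972, 0.1009, 0.0897]
tool_rot: [-3.141, -0.0, 2.487]
force: [-0.4, 0.8, -2.0]
grip_width: 0.0561
```

```bash
python3 - <<'E'
from h import *
f=grab("wrist"); cv2.imwrite("pics/w9.png",f["frame"][:,:,::-1]);s=observe();print(s["position"],s["tool_rot"],s["force"],s["grip_width"])
print((np.array([.5968,.1016])-s["position"][:2])*1000)
E
```

```text
[0.59729666 0.10089377 0.08975535] [-3.14154145e+00  5.47248375e-05  2.48689140e+00] [ 1.05619542 -0.09078353 -2.41656607] 0.05594747765262022
[-0.49666212  0.70622682]
```

View pics/w9.png

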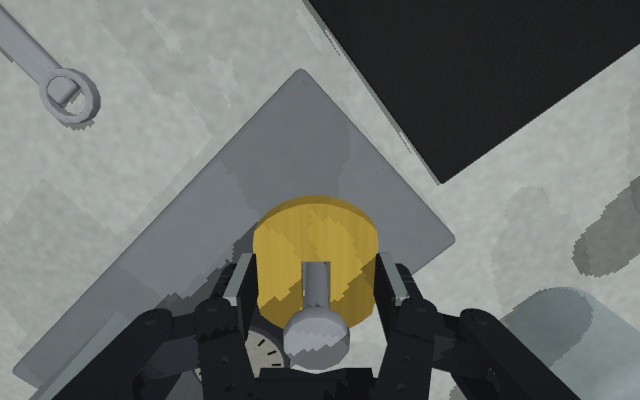

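Request:
move_arm(
  motion=[
    [[-0.5,0.5,-1],[0,0,0]],
    [[-0.5,0.5,-2],[0,0,0]],
    [[-0.5,0.5,-2],[0,0,0]],
  ],
)

```text
clock: 12.38
position: [0.5968, 0.1015, 0.0881]
tool_rot: [3.142, 0.0, 2.487]
force: [-3.0, -0.1, 5.0]
grip_width: 0.0562
```

Request:
move_arm(
  motion=[
    [[0,0,0],[0,0,0]],
    [[0,0,0],[0,0,0]],
    [[0,0,0],[0,0,0]],
    [[0,0,0],[0,0,0]],
    [[0,0,30],[0,0,0]],
    [[0,0,90],[0,0,0]],
    [[0,0,150],[0,0,0]],
    [[-30,40,170],[0,0,-0.18]],
    [[-60,80,180],[0,0,-0.36]],
    [[-90,120,180],[0,0,-0.54]],
    [[-120,170,180],[0,0,-0.72]],
    [[-120,170,180],[0,0,-0.9]],
  ],
  jaw=85,
)

```text
clock: 13.88
position: [0.4742, 0.2752, 0.2683]
tool_rot: [3.141, -0.002, 1.587]
force: [0.5, -0.4, -0.5]
grip_width: 0.085
```

```bash
python3 - <<'E'
from h import *
f=grab("wrist"); cv2.imwrite("pics/w10.png",f["frame"][:,:,::-1]);s=observe();print(s["position"],s["tool_rot"],s["force"],s["grip_width"],s["qpos"].round(2))
for m,st,c in comps(brass(f),400):
    for zb in(.004,.06):
        p=onz(f,c,zb+.012)[0]
        for h,z0 in(((.5968,.1016),.06),((.43,.354),.004)):
            if z0==zb and np.hypot(*(p[:2]-h))<.05: print(zb,fitmass([f],[m],(p[0],p[1],None),zb=zb))
E
```

```text
[0.47549659 0.27334323 0.26820099] [ 3.14114256e+00 -6.41323777e-04  1.57476673e+00] [-0.44043644 -0.70155311  0.23752815] 0.08506268315372988 [-0.11  0.46 -0.7   1.76  0.34  1.04 -0.94]
0.004 (array([0.43191177, 0.35407272, 0.59004716]), np.float64(0.0035530871246010065))
0.06 (array([ 0.59155693,  0.09752681, -0.94569042]), np.float64(0.8230394124984741))
```

View pics/w10.png

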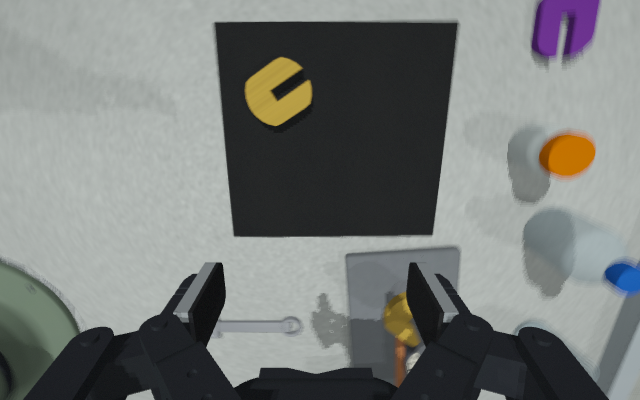

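Request:
move_arm(
  motion=[
    [[-20,40,-30],[0,0,-0.18]],
    [[-46,82.5,-60],[0,0,-0.36]],
    [[-46,82.5,-118],[0,0,-0.54]],
    [[-46,82.5,-118],[0,0,-0.72]],
    [[-46,82.5,-118],[0,0,-0.9]],
    [[-46,82.5,-118],[0,0,-0.987]],
    [[-46,82.5,-118],[0,0,-0.987]],
    [[-46,82.5,-118],[0,0,-0.987]],
  ],
)

```text
clock: 14.92
position: [0.431, 0.3536, 0.1497]
tool_rot: [3.142, 0.0, 0.603]
force: [-0.4, -0.4, -0.1]
grip_width: 0.0854
```

```bash
cat > b.py <<'E'
from h import *
import sys
f=grab("wrist"); cv2.imwrite("pics/%s.png"%sys.argv[1],f["frame"][:,:,::-1]);s=observe();print(s["position"],s["tool_rot"],s["force"],s["grip_width"],s["qpos"].round(2))
for m,st,c in comps(brass(f),400):
    p=onz(f,c,.016)[0]
    if np.hypot(*(p[:2]-(.43,.354)))<.08: print(fitmass([f],[m],(p[0],p[1],None)))
E
python3 b.py w11
```

```text
[0.43097625 0.35362893 0.14971971] [-3.14156602e+00  8.19070631e-05  6.02124669e-01] [-0.02327437 -0.51459356  0.33442195] 0.08509313051034556 [-0.5   0.58 -0.41  1.86  0.32  0.77 -2.05]
(array([0.43071448, 0.35383695, 0.60181485]), np.float64(0.0026314693968743086))
```

View pics/w11.png

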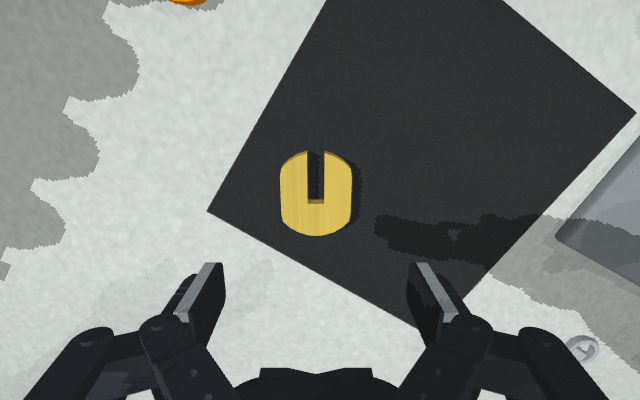

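Mass B is aligned (slot up at col 316, centre about row 195). Descend and grip.

Request:
move_arm(
  motion=[
    [[0,0,-60],[0,0,0]],
    [[0,0,-100],[0,0,0]],
    [[0,0,-117.5],[0,0,0]],
    [[0,0,-117.5],[0,0,0]],
    [[0,0,-117.5],[0,0,0]],
  ],
)

```text
clock: 15.6
position: [0.4315, 0.3544, 0.0337]
tool_rot: [-3.141, -0.002, 0.6]
force: [0.0, -0.5, 0.2]
grip_width: 0.0851
```

Request:
move_arm(
  motion=[
    [[0,0,0],[0,0,0]],
    [[0,0,0],[0,0,0]],
    [[0,0,0],[0,0,0]],
    [[0,0,0],[0,0,0]],
    [[0,0,0],[0,0,0]],
    [[0,0,0],[0,0,0]],
  ],
  jaw=45,
  grip_force=50,
)

```text
clock: 16.35
position: [0.4313, 0.3541, 0.0336]
tool_rot: [3.141, -0.002, 0.6]
force: [-3.5, -3.6, 18.5]
grip_width: 0.0556
```

Request:
move_arm(
  motion=[
    [[0,0,5],[0,0,0]],
    [[0,0,40],[0,0,0]],
    [[0,0,100],[0,0,0]],
    [[0,0,150],[0,0,0]],
    [[0,0,150],[0,0,0]],
    [[0,0,150],[0,0,0]],
  ],
)

```text
clock: 17.1
position: [0.4307, 0.3534, 0.1818]
tool_rot: [3.141, 0.0, 0.6]
force: [-0.1, -0.3, -2.5]
grip_width: 0.0555
```

```bash
python3 - <<'E'
from h import *
f=grab("wrist"); cv2.imwrite("pics/w12.png",f["frame"][:,:,::-1]);s=observe();print(s["position"],s["tool_rot"],s["force"],s["grip_width"])
E
```

```text
[0.4303996  0.35331835 0.18119948] [3.14131963e+00 1.68167428e-03 5.99753750e-01] [-0.77965111  0.09096724 -2.80150356] 0.05527156854946768
```

View pics/w12.png

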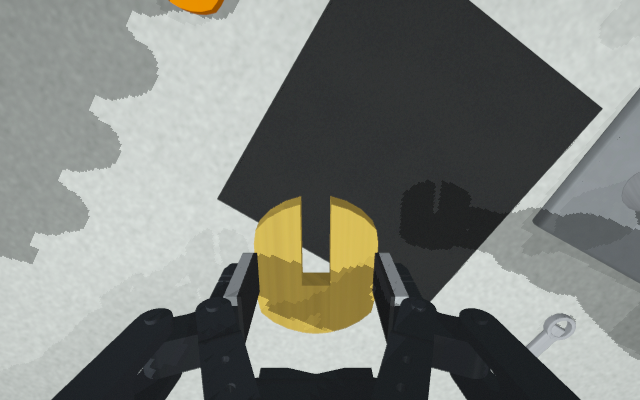

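Request:
move_arm(
  motion=[
    [[0,0,50],[0,0,0]],
    [[15,-55,80],[0,0,0]],
    [[30,-110,80],[0,0,0]],
    [[45,-165,80],[0,0,0]],
    [[60,-220,80],[0,0,0]],
    [[75,-275,80],[0,0,0]],
    [[83.5,-308.5,60],[0,0,0]],
    [[83.5,-308.5,20],[0,0,0]],
    [[83.5,-308.5,20],[0,0,0]],
    [[83.5,-308.5,20],[0,0,0]],
  ],
)

```text
clock: 18.4
position: [0.5144, 0.046, 0.2027]
tool_rot: [-3.141, 0.0, 0.601]
force: [-0.2, -1.0, -0.5]
grip_width: 0.0553
```

```bash
python3 - <<'E'
from h import *
f=grab("wrist"); cv2.imwrite("pics/w13.png",f["frame"][:,:,::-1]);s=observe();print(s["position"],s["tool_rot"],s["force"],s["grip_width"])
for P in([.5968,.1016,.06],[.5968,.1016,.119]): print(proj(f,P))
for m,st,c in comps(brass(f),400):
    p=onz(f,c,.072)[0]; print(st,c,p)
    if np.hypot(*(p[:2]-(.597,.102)))<.03: print(fitmass([f],[m],(.597,.1016,-.65),zb=.06))
E
```

```text
[0.51467129 0.04604417 0.20319971] [ 3.14142343e+00 -8.02356605e-04  6.00726465e-01] [ 1.01299385 -0.37599486 -1.7625243 ] 0.05585225071446427
[[317.12496488  65.11620782]]
[[317.55086493  58.44643919]]
[ 267   11  101  102 5779] [313.91486416  64.06990829] [0.5954584  0.10350286 0.072     ]
(array([ 0.59672296,  0.1015054 , -0.63956991]), np.float64(0.13144733011722565))
[  254   196   124   138 12151] [315.49386882 269.15192165] [0.458725   0.00844664 0.072     ]
```

View pics/w13.png

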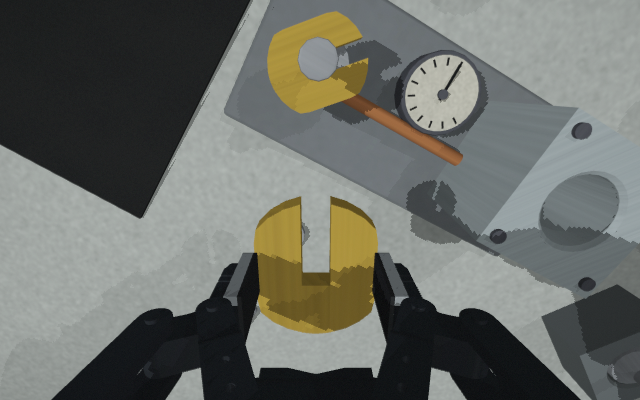

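Request:
move_arm(
  motion=[
    [[0,0,-50],[0,0,0]],
    [[0,0,-97],[0,0,0]],
    [[0,0,-97],[0,0,0]],
    [[0,0,-97],[0,0,0]],
    [[25,16.5,-97],[0,0,0]],
    [[45,30,-97],[0,0,0]],
    [[60,40,-97],[0,0,0]],
    [[60,40,-97],[0,0,0]],
    [[60,40,-97],[0,0,0]],
  ],
)

```text
clock: 19.58
position: [0.5744, 0.085, 0.1066]
tool_rot: [3.141, -0.001, 0.599]
force: [-0.6, -0.0, -2.4]
grip_width: 0.0558
```

```bash
python3 - <<'E'
from h import *
f=grab("wrist"); cv2.imwrite("pics/w14.png",f["frame"][:,:,::-1]);s=observe();print(s["position"],s["tool_rot"],s["force"],s["grip_width"])
print((np.array([.5968,.1016])-s["position"][:2])*1000)
E
```

```text
[0.5742481  0.08483859 0.10632979] [ 3.14094164e+00 -6.89353453e-04  5.99275279e-01] [ 0.01235748 -0.35519308 -1.87751086] 0.05550746564170788
[22.55190269 16.76140997]
```

View pics/w14.png

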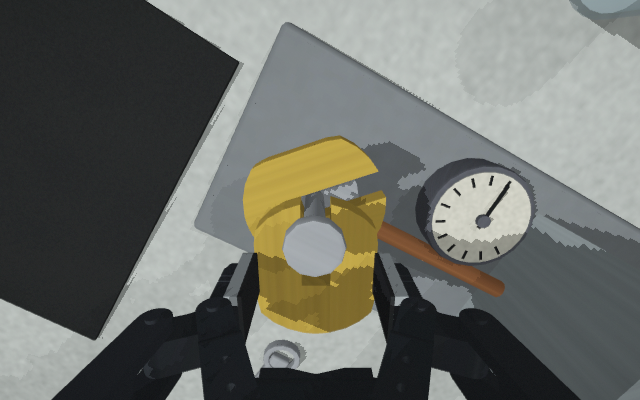

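Request:
move_arm(
  motion=[
    [[12,9,0],[0,0,0]],
    [[22.5,16.5,0],[0,0,0]],
    [[22.5,16.5,0],[0,0,0]],
    [[22.5,16.5,-2],[0,0,0]],
    [[22.5,16.5,-3.5],[0,0,0]],
    [[22.5,16.5,-3.5],[0,0,0]],
  ],
)

```text
clock: 20.38
position: [0.5966, 0.1016, 0.1019]
tool_rot: [3.142, 0.0, 0.6]
force: [-3.0, -0.8, 3.6]
grip_width: 0.0555
```

```bash
python3 - <<'E'
from h import *
f=grab("wrist"); cv2.imwrite("pics/w15.png",f["frame"][:,:,::-1]);s=observe();print(s["position"],s["tool_rot"],s["force"],s["grip_width"])
print((np.array([.5968,.1016])-s["position"][:2])*1000)
E
```

```text
[0.59656453 0.10165918 0.1019376 ] [3.14155188e+00 3.04263850e-04 5.99608374e-01] [-2.71759091 -0.67829635  3.64233636] 0.05541099225607203
[ 0.23547388 -0.05917746]
```

View pics/w15.png

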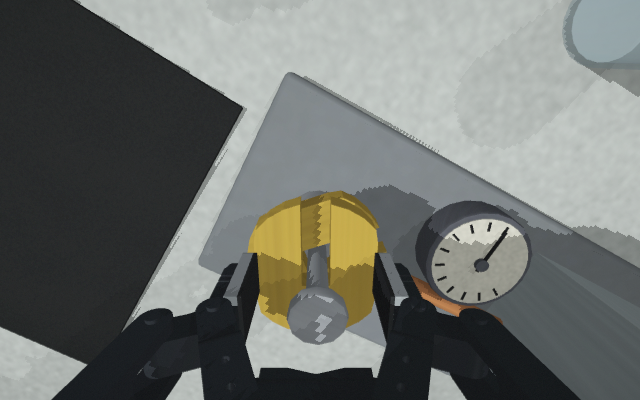

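Request:
move_arm(
  motion=[
    [[0,0,0],[0,0,0]],
    [[0,0,0],[0,0,0]],
    [[0,0,0],[0,0,0]],
    [[0,0,0],[0,0,0]],
    [[0,0,30],[0,0,0]],
    [[0,0,90],[0,0,0]],
    [[0,0,150],[0,0,0]],
    [[-30,-40,170],[0,0,0]],
    [[-70,-60,170],[0,0,0]],
    [[-70,-60,170],[0,0,0]],
    [[-70,-60,170],[0,0,0]],
    [[-70,-60,170],[0,0,0]],
  ],
  jaw=85,
)

```text
clock: 21.92
position: [0.5273, 0.0424, 0.2715]
tool_rot: [-3.141, -0.0, 0.6]
force: [-0.3, 0.2, 0.5]
grip_width: 0.0849
```

```bash
python3 - <<'E'
from h import *
f=grab("wrist"); cv2.imwrite("pics/w16.png",f["frame"][:,:,::-1]);s=observe();print(s["position"],s["tool_rot"],s["force"],s["grip_width"])
np.savez("v16.npz",frame=f["frame"],Tw=f["Tw"])
crop(f,"pics/w16c.png",(320,90),200,150,4)
for m,st,c in comps(brass(f),400):
    p=onz(f,c,.084)[0]; print(st,c,p)
    if np.hypot(*(p[:2]-(.597,.102)))<.03: print(fitmass([f],[m],(.597,.1016,.6),zb=.072))
E
```

```text
[0.5272282  0.04243591 0.2714503 ] [-3.14106366e+00  7.63926106e-05  6.00460867e-01] [ 0.12955072 -0.01811213 -0.45887257] 0.08502215480795179
[ 267   37   78   85 4370] [304.86155606  79.63089245] [0.59617023 0.10157228 0.084     ]
(array([0.59551087, 0.10121863, 0.62844996]), np.float64(0.15582071244716644))
```

View pics/w16.png

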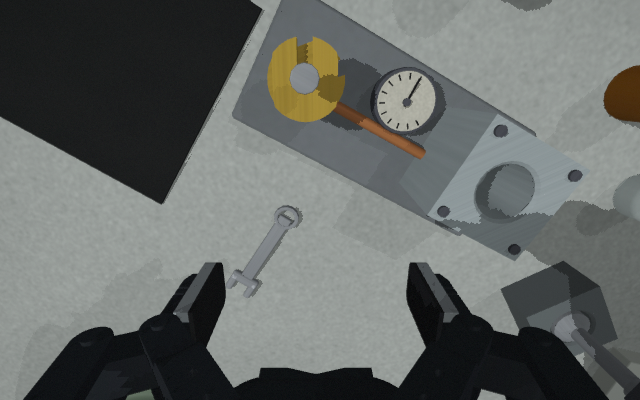

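View pics/w16c.png

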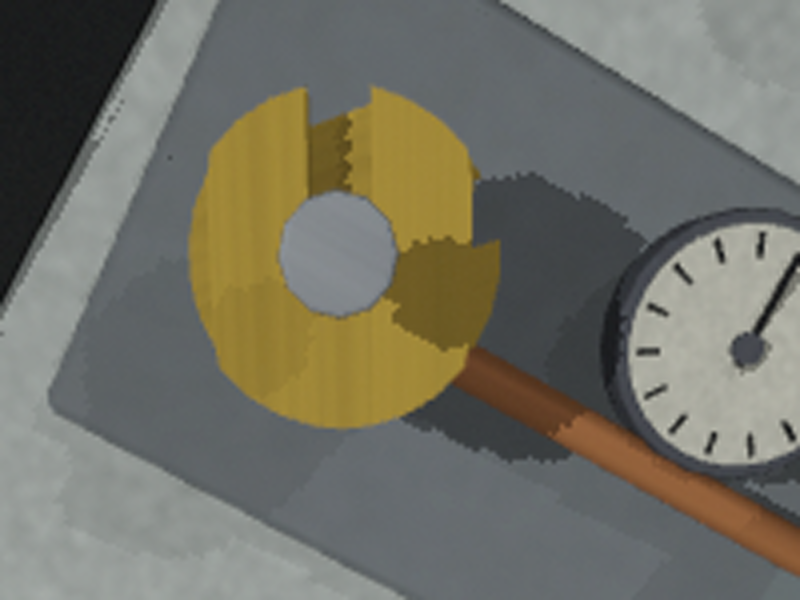

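Request:
move_arm(
  motion=[
    [[0,-60,10],[0,0,-0.18]],
    [[3,-120,10],[0,0,-0.36]],
    [[3,-138,10],[0,0,-0.54]],
    [[3,-138,10],[0,0,-0.6]],
    [[3,-138,10],[0,0,-0.6]],
    [[3,-138,10],[0,0,-0.6]],
    [[3,-138,10],[0,0,-0.6]],
  ],
)

```text
clock: 22.85
position: [0.5299, -0.0958, 0.2817]
tool_rot: [-3.141, 0.0, 0.001]
force: [-0.3, 0.8, -0.1]
grip_width: 0.085
```

```bash
python3 - <<'E'
from h import *
f=grab("wrist"); cv2.imwrite("pics/w17.png",f["frame"][:,:,::-1]);s=observe();print(s["position"],s["tool_rot"],s["qpos"].round(2))
np.savez("v17.npz",frame=f["frame"],Tw=f["Tw"])
print(crop(f,"pics/w17c.png",(325,90),160,130,5))
for n in("ext_grip","stand"):
    for o in outline_of(n,"wrist"): print(n,o["score"],o["pixel"])
E
```

```text
[ 0.52989129 -0.09592211  0.28172901] [-3.14150179e+00  2.93971250e-05  8.43553090e-04] [ 0.23  0.36 -0.21  1.79  0.09  1.   -1.58]
(245, 25)
ext_grip 0.91 [585.0, 171.2]
stand 0.79 [521.1, 142.6]
stand 0.66 [584.0, 169.2]
```

View pics/w17.png

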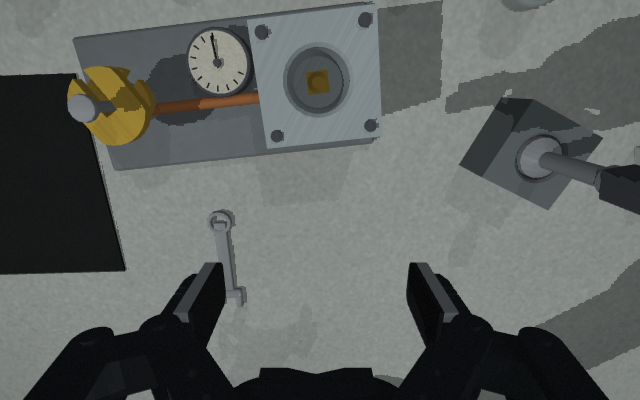

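View pics/w17c.png

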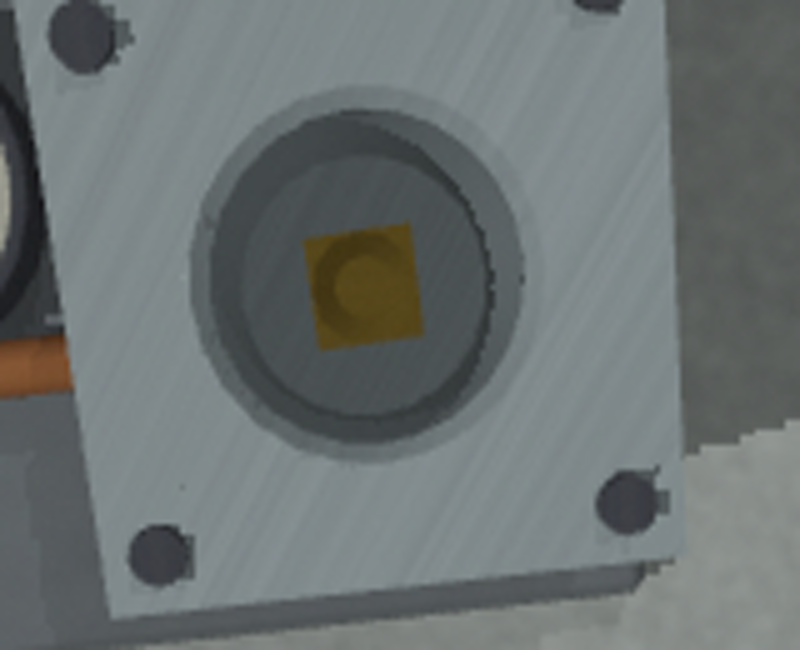

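```bash
python3 - <<'E'
from h import *
f=grab("wrist");z=np.load("v17.npz");f["Tw"]=z["Tw"];f["frame"]=z["frame"]
C=lambda p:np.array(p)/5+[245,25]-.4
sc=onz(f,[(261,32),(277,136),(371,125),(365,19)],.122); 
sc=onz(f,np.vstack([C([(85,38),(160,555),(628,500)]),(365,19)]),.12);print("screws",sc.round(4).tolist(),"mean",sc.mean(0))
e=[sc[1]-sc[0],sc[2]-sc[1],sc[3]-sc[2],sc[0]-sc[3]]
print("ang",[np.degrees(np.arctan2(v[1],v[0])).round(2) for v in e],[np.linalg.norm(v).round(4) for v in e])
m=brass(f);m[:40]=0;m[130:]=0;m[:,:290]=0;m[:,350:]=0
cs=comps(m,50)[0]; r=cv2.minAreaRect(np.argwhere(cs[0])[:,::-1].astype(np.float32));print("nut rect",r,st:=cs[1])
q=onz(f,C([(303,240),(410,223),(424,335),(320,350)]),.048);print("nut",q.round(4).tolist(),q.mean(0))
e=np.roll(q,-1,0)-q
print([np.degrees(np.arctan2(v[1],v[0])).round(2) for v in e],[np.linalg.norm(v).round(4) for v in e])
print("mouth",onz(f,C([(361,275)]),.12),"floor",onz(f,C([(367,285)]),.035))
print("hanger->bore vec from nut",q.mean(0)[:2]-[.5968,.1016],np.linalg.norm(q.mean(0)[:2]-[.5968,.1016]))
E
```

```text
screws [[0.6538, -0.0536, 0.12], [0.5744, -0.0622, 0.12], [0.5837, -0.1418, 0.12], [0.663, -0.1333, 0.12]] mean [ 0.61874283 -0.09775945  0.12      ]
ang [np.float64(-173.81), np.float64(-83.31), np.float64(6.09), np.float64(96.57)] [np.float64(0.0799), np.float64(0.0801), np.float64(0.0798), np.float64(0.0802)]
nut rect ((317.41998291015625, 81.93999481201172), (22.344575881958008, 21.21320343017578), 81.8698959350586) [306  70  24  25 475]
nut [[0.6275, -0.085, 0.048], [0.6308, -0.1066, 0.048], [0.6093, -0.1098, 0.048], [0.6063, -0.0883, 0.048]] [ 0.61848738 -0.09743056  0.048     ]
[np.float64(-81.51), np.float64(-171.64), np.float64(97.89), np.float64(8.9)] [np.float64(0.0219), np.float64(0.0217), np.float64(0.0217), np.float64(0.0215)]
mouth [[ 0.61939931 -0.09652839  0.12      ]] floor [[ 0.61918776 -0.09807798  0.035     ]]
hanger->bore vec from nut [ 0.02168738 -0.19903056] 0.20020865399464716
```

Request:
move_arm(
  motion=[
    [[-15,-60,0],[0,0,0]],
    [[-35,-120,0],[0,0,0]],
    [[-55,-180,0],[0,0,0]],
    [[-73,-235,0],[0,0,0]],
    [[-73,-235,0],[0,0,0]],
    [[-73,-235,0],[0,0,0]],
    [[-73,-235,0],[0,0,0]],
  ],
)

```text
clock: 23.92
position: [0.4574, -0.33, 0.2818]
tool_rot: [-3.141, -0.0, 0.002]
force: [0.2, -0.5, -0.2]
grip_width: 0.085
```

```bash
python3 - <<'E'
from h import *
f=grab("wrist"); cv2.imwrite("pics/w18.png",f["frame"][:,:,::-1]);s=observe();print(s["position"],s["tool_rot"],s["qpos"].round(2))
np.savez("v18.npz",frame=f["frame"],Tw=f["Tw"])
print(crop(f,"pics/w18c.png",(325,100),200,150,4))
E
```

```text
[ 0.45741616 -0.33009829  0.2818483 ] [-3.14140727e+00 -2.35807346e-04  1.68601978e-03] [ 0.61  0.4  -0.12  1.73  0.06  1.02 -1.1 ]
(225, 25)
```

View pics/w18.png

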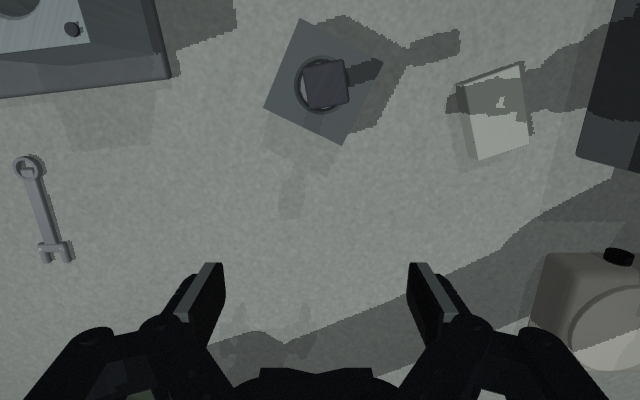

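View pics/w18c.png

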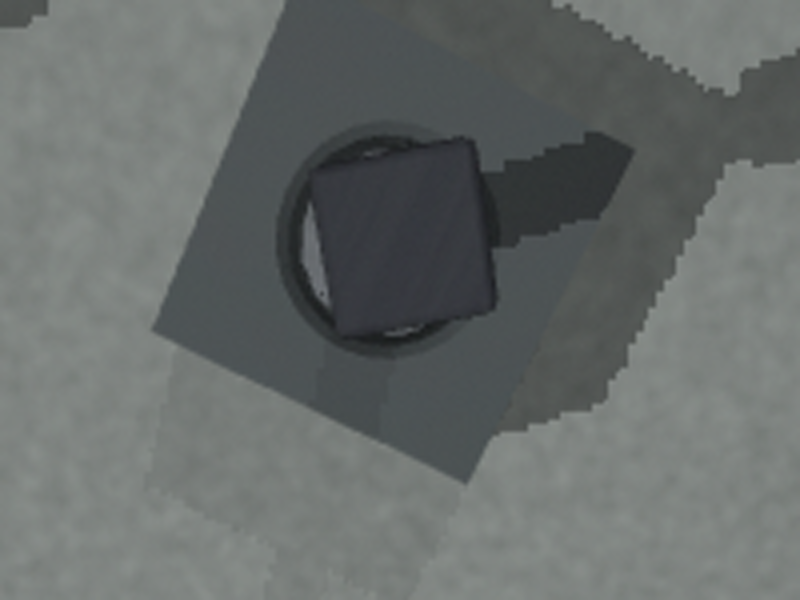

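```bash
python3 - <<'E'
from h import *
f=grab("wrist");z=np.load("v18.npz");f["Tw"]=z["Tw"]
C=lambda p:np.array(p)/4+[225,25]-.375
q=onz(f,C([(310,173),(473,138),(497,307),(340,338)]),.19);print(q.round(4).tolist(),q.mean(0))
e=np.roll(q,-1,0)-q
print([np.degrees(np.arctan2(v[1],v[0])).round(2) for v in e],[np.linalg.norm(v).round(4) for v in e])
print("hole",onz(f,C([(387,238)]),.06), "rad",np.linalg.norm(onz(f,C([(276,238)]),.06)-onz(f,C([(498,238)]),.06)))
t=grab("top");s=grab("scene")
for o in outline_of("ext_grip","scene")[:1]:
  ys,xs=np.where(o["pixels"]);print("scene",o["pixel"],xs.min(),xs.max(),ys.min(),ys.max())
print(proj(s,[.545,-.333,.19]),proj(s,[.545,-.333,.17]),proj(t,[.545,-.333,.19]))
crop(s,"pics/s_ext.png",(268,165),60,60,8)
E
```

```text
[[0.552, -0.3216, 0.19], [0.5569, -0.3459, 0.19], [0.5328, -0.3503, 0.19], [0.5281, -0.326, 0.19]] [ 0.54248007 -0.33594153  0.19      ]
[np.float64(-78.66), np.float64(-169.6), np.float64(100.88), np.float64(10.43)] [np.float64(0.0248), np.float64(0.0245), np.float64(0.0248), np.float64(0.0243)]
hole [[ 0.54400799 -0.33532241  0.06      ]] rad 0.05490722752305155
scene [265.2, 161.6] 261 270 149 177
[[265.0762508  150.76061475]] [[265.49117203 154.69011591]] [[432.99682245 206.85966273]]
```

View pics/s_ext.png

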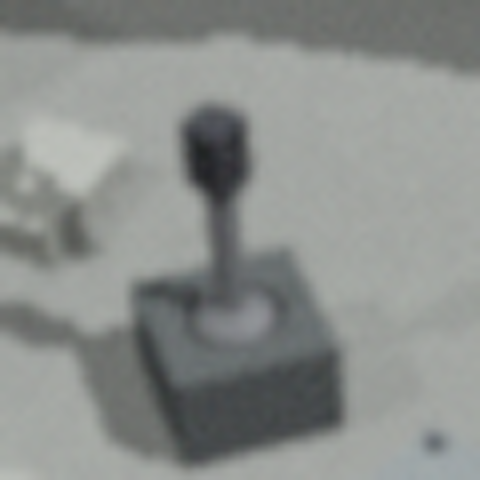

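Request:
move_arm(
  motion=[
    [[50,-3,-10],[0,0,0.1]],
    [[85,-6,-31],[0,0,0.18]],
    [[85,-6,-31],[0,0,0.18]],
    [[85,-6,-31],[0,0,0.18]],
    [[85,-6,-31],[0,0,0.18]],
    [[85,-6,-31],[0,0,0.18]],
  ],
  jaw=70,
)

```text
clock: 24.92
position: [0.5415, -0.3374, 0.2515]
tool_rot: [3.141, -0.001, 0.179]
force: [-0.2, -0.5, 0.3]
grip_width: 0.0699
```

```bash
python3 - <<'E'
from h import *
f=grab("wrist"); cv2.imwrite("pics/w19.png",f["frame"][:,:,::-1]);s=observe();print(s["position"],s["tool_rot"],s["qpos"].round(2))
np.savez("v19.npz",frame=f["frame"],Tw=f["Tw"])
print(crop(f,"pics/w19c.png",(320,220),160,130,5))
E
```

```text
[ 0.54155804 -0.33737747  0.25136826] [ 3.14100793e+00 -4.79347598e-04  1.79174146e-01] [ 0.57  0.55 -0.16  1.56  0.1   1.03 -1.01]
(240, 155)
```

View pics/w19c.png

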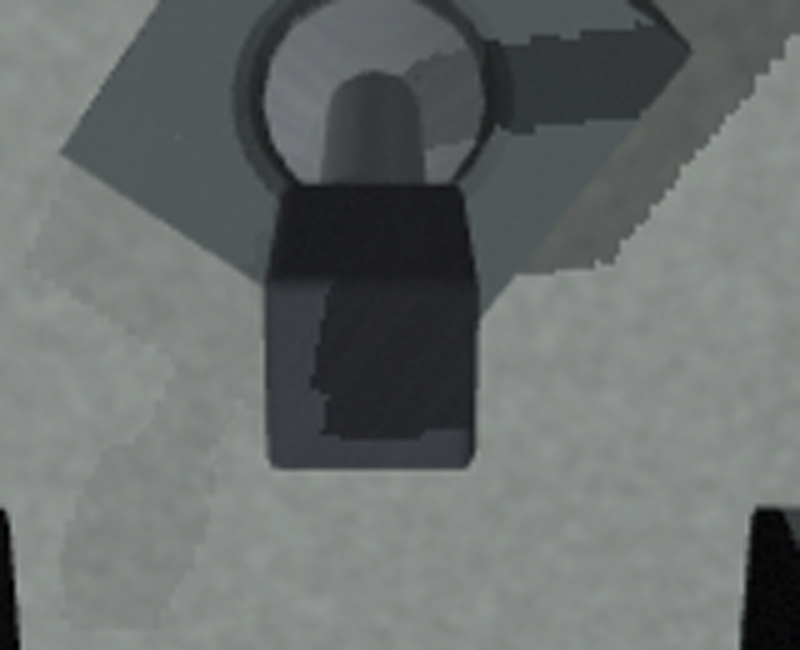

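```bash
python3 - <<'E'
from h import *
f=grab("wrist");fs=[]
for n in("v18","v19"):
    g=dict(f);g["Tw"]=np.load(n+".npz")["Tw"];fs.append(g)
a=[np.array(p)/4+[225,25]-.375 for p in [(310,173),(473,138),(497,307),(340,338)]]
b=[np.array(p)/5+[240,155]-.4 for p in [(265,280),(477,280),(472,468),(270,468)]]
P=np.array([tri(fs,[x,y]) for x,y in zip(a,b)]);print(P.round(4),P.mean(0))
e=np.roll(P,-1,0)-P;print([np.degrees(np.arctan2(v[1],v[0])).round(2) for v in e],[np.linalg.norm(v).round(4) for v in e])
E
```

```text
[[ 0.5522 -0.3213  0.1868]
 [ 0.5571 -0.3461  0.1878]
 [ 0.5328 -0.3504  0.1886]
 [ 0.528  -0.3258  0.1881]] [ 0.54251999 -0.33593408  0.18780979]
[np.float64(-78.84), np.float64(-169.98), np.float64(100.93), np.float64(10.56)] [np.float64(0.0253), np.float64(0.0247), np.float64(0.0251), np.float64(0.0247)]
```

Request:
move_arm(
  motion=[
    [[1,1.5,-40],[0,0,0.003]],
    [[1,1.5,-65],[0,0,0.003]],
    [[1,1.5,-74],[0,0,0.003]],
    [[1,1.5,-74],[0,0,0.003]],
    [[1,1.5,-74],[0,0,0.003]],
  ],
)

```text
clock: 25.65
position: [0.5432, -0.336, 0.1779]
tool_rot: [3.141, -0.001, 0.183]
force: [-0.8, 0.2, -0.3]
grip_width: 0.0702
```

Request:
move_arm(
  motion=[
    [[0,0,0],[0,0,0]],
    [[0,0,0],[0,0,0]],
    [[0,0,0],[0,0,0]],
    [[0,0,0],[0,0,0]],
    [[0,0,0],[0,0,0]],
    [[0,0,0],[0,0,0]],
    [[0,0,0],[0,0,0]],
  ],
  jaw=15,
  grip_force=80,
)

```text
clock: 26.52
position: [0.543, -0.3358, 0.1773]
tool_rot: [3.141, -0.001, 0.183]
force: [-0.8, 0.2, 6.8]
grip_width: 0.025
```

```bash
python3 - <<'E'
from h import *
f=grab("wrist"); cv2.imwrite("pics/w20.png",f["frame"][:,:,::-1]);s=observe();print(s["position"],s["tool_rot"],s["force"],s["moment"],s["qpos"].round(2))
E
```

```text
[ 0.54302499 -0.33584913  0.17728939] [ 3.14106165e+00 -6.06790759e-04  1.82660788e-01] [-0.58850698 -0.45720808  5.98421313] [0.11001938 0.23235747 0.01246615] [ 0.56  0.63 -0.15  1.63  0.12  0.89 -1.02]
```

View pics/w20.png

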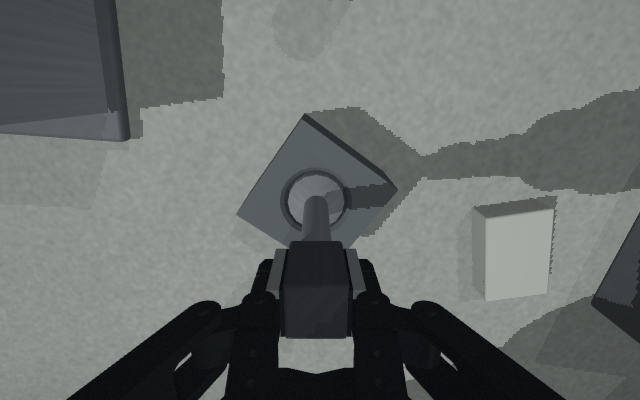

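Request:
move_arm(
  motion=[
    [[0,0,15],[0,0,0]],
    [[0,0,60],[0,0,0]],
    [[0,0,120],[0,0,0]],
    [[0,0,133],[0,0,0]],
    [[15,55,133],[0,0,-0.01]],
    [[33,110,133],[0,0,-0.02]],
    [[50,165,133],[0,0,-0.03]],
    [[68,220,133],[0,0,-0.036]],
    [[76,238.5,133],[0,0,-0.036]],
    [[76,238.5,133],[0,0,-0.036]],
    [[76,238.5,133],[0,0,-0.036]],
    [[76,238.5,133],[0,0,-0.036]],
  ],
)

```text
clock: 28.08
position: [0.6184, -0.0986, 0.3097]
tool_rot: [3.141, 0.0, 0.145]
force: [0.2, 0.0, -3.5]
grip_width: 0.0255
```

```bash
python3 - <<'E'
from h import *
f=grab("wrist"); cv2.imwrite("pics/w21.png",f["frame"][:,:,::-1]);s=observe();print(s["position"],s["tool_rot"],s["force"],s["moment"],s["grip_width"],s["qpos"].round(2))
B=np.array([.6186,-.0975])
for z in(.12,.143,.187): print(z,proj(f,[*B,z]),proj(f,[*(s["position"][:2]),z]))
crop(f,"pics/w21c.png",(320,190),200,150,4)
s=grab("scene");crop(s,"pics/s21.png",(290,190),100,110,7)
E
```

```text
[ 0.6185001  -0.09836718  0.30973184] [3.14132797e+00 2.48513525e-04 1.45177014e-01] [-0.66256335 -0.79334235 -3.27532819] [-0.02921811 -0.05572133 -0.0479692 ] 0.02511720600108812 [ 0.2   0.48 -0.21  1.53  0.11  1.15 -1.45]
0.12 [[314.66122942 176.90405157]] [[315.52026506 177.12461336]]
0.143 [[314.59955228 183.51571585]] [[315.5218282  183.75087426]]
0.187 [[314.45210994 199.32123742]] [[315.52556475 199.59037818]]
```

View pics/w21c.png

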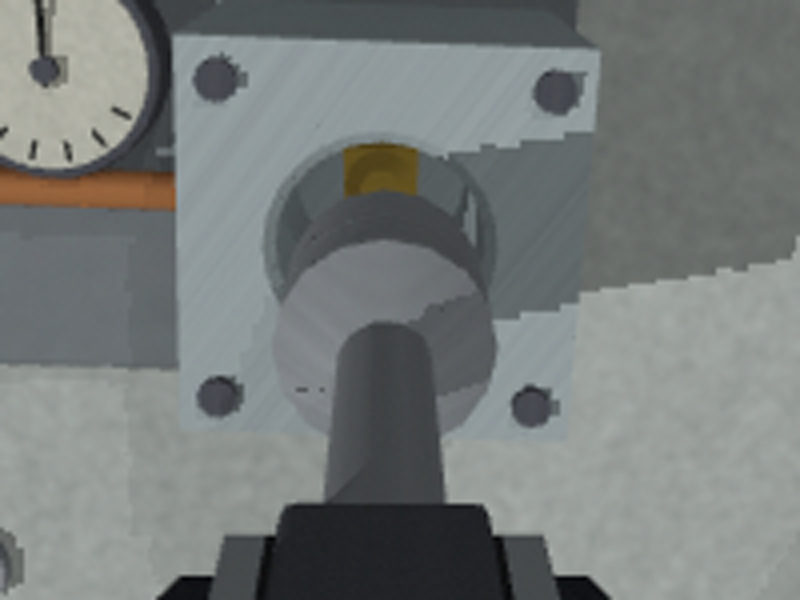

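View pics/s21.png

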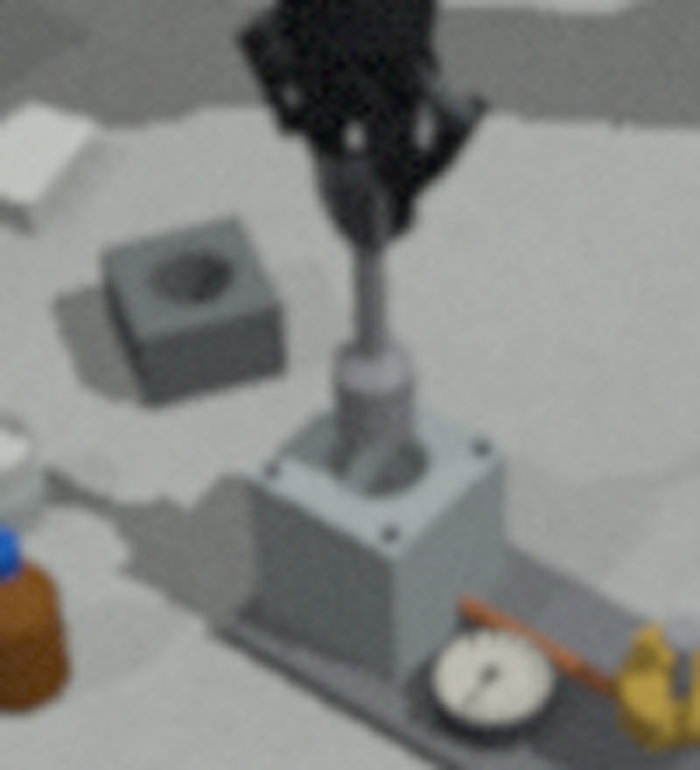

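Request:
move_arm(
  motion=[
    [[0.3,1.2,0],[0,0,0]],
    [[0.3,1.2,-20],[0,0,0]],
    [[0.3,1.2,-35],[0,0,0]],
    [[0.3,1.2,-55],[0,0,0]],
    [[0.3,1.2,-75],[0,0,0]],
    [[0.3,1.2,-85],[0,0,0]],
    [[0.3,1.2,-85],[0,0,0]],
    [[0.3,1.2,-85],[0,0,0]],
  ],
)

```text
clock: 29.18
position: [0.6195, -0.096, 0.2255]
tool_rot: [3.141, -0.001, 0.147]
force: [-0.2, -0.1, -3.4]
grip_width: 0.0248
```

```bash
python3 - <<'E'
from h import *
f=grab("wrist"); s=observe();print(s["position"],s["tool_rot"],s["force"],s["moment"],s["grip_width"],s["qpos"].round(2))
crop(f,"pics/w22c.png",(320,190),200,150,4)
B=np.array([.6186,-.0975])
for z in(.12,): print(z,proj(f,[*B,z]))
E
```

```text
[ 0.61947223 -0.09597465  0.22556378] [ 3.14136687e+00 -1.13167822e-03  1.46718323e-01] [-0.35520475 -0.04660484 -4.23380481] [ 0.03027996 -0.03811297  0.01931067] 0.024667159348191654 [ 0.2   0.56 -0.2   1.62  0.13  0.97 -1.47]
0.12 [[317.67974719 209.01931373]]
```

View pics/w22c.png

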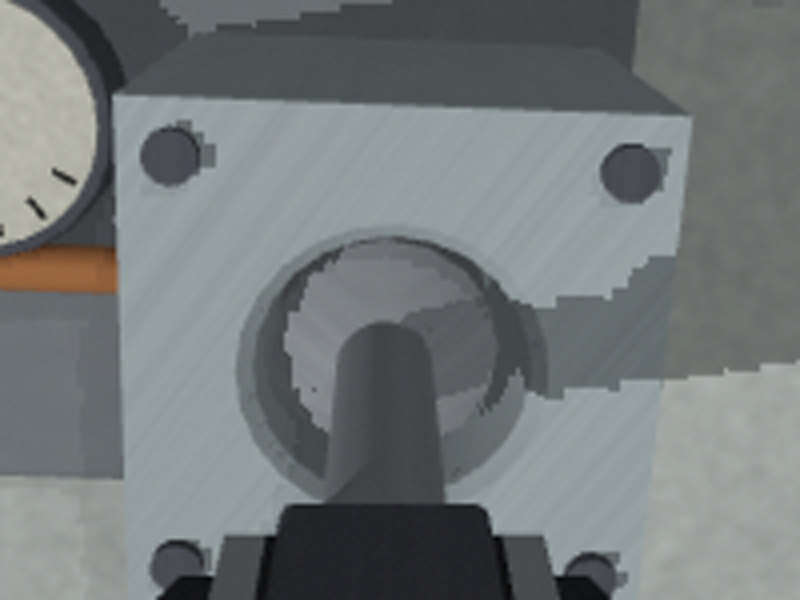

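Request:
move_arm(
  motion=[
    [[-0.8,-0.6,0],[0,0,0]],
    [[-0.8,-0.6,-8],[0,0,0]],
    [[-0.8,-0.6,-14],[0,0,0]],
    [[-0.8,-0.6,-18],[0,0,0]],
    [[-0.8,-0.6,-18],[0,0,0]],
  ],
)

```text
clock: 29.85
position: [0.6182, -0.0965, 0.2063]
tool_rot: [-3.141, 0.001, 0.147]
force: [0.2, 0.9, -3.5]
grip_width: 0.0248
```

Request:
move_arm(
  motion=[
    [[0,-0.5,-4],[0,0,0]],
    [[0,-0.5,-8],[0,0,0]],
    [[0,-0.5,-9],[0,0,0]],
    [[0,-0.5,-9],[0,0,0]],
  ],
)

```text
clock: 30.35
position: [0.6183, -0.097, 0.1977]
tool_rot: [-3.142, 0.0, 0.147]
force: [-0.1, 0.0, -2.9]
grip_width: 0.0254
```

Request:
move_arm(
  motion=[
    [[0,0,-1],[0,0,0]],
    [[0,0,-2],[0,0,0]],
    [[0,0,-2],[0,0,0]],
    [[0,0,-2],[0,0,0]],
  ],
)

```text
clock: 30.85
position: [0.6188, -0.0971, 0.1973]
tool_rot: [3.141, -0.002, 0.147]
force: [-4.6, -0.2, 14.6]
grip_width: 0.0255
```

Request:
move_arm(
  motion=[
    [[0,0,1.2],[0,0,0.0]],
    [[0,0,1.2],[0,0,0.15]],
    [[0,0,1.2],[0,0,0.3]],
    [[0,0,1.2],[0,0,0.45]],
    [[0,0,1.2],[0,0,0.6]],
    [[0,0,1.2],[0,0,0.75]],
    [[0,0,1.2],[0,0,0.9]],
    [[0,0,1.2],[0,0,1.05]],
    [[0,0,1.2],[0,0,1.2]],
    [[0,0,1.2],[0,0,1.35]],
    [[0,0,1.2],[0,0,1.35]],
    [[0,0,1.2],[0,0,1.35]],
  ],
)

```text
clock: 32.35
position: [0.6186, -0.0973, 0.1973]
tool_rot: [3.141, 0.0, 1.493]
force: [0.3, -1.3, 4.5]
grip_width: 0.0251
```

```bash
python3 - <<'E'
from h import *
f=grab("wrist"); s=observe();print(s["position"],s["tool_rot"],s["force"],s["moment"],s["grip_width"],s["qpos"].round(2))
cv2.imwrite("pics/w23.png",f["frame"][:,:,::-1])
E
```

```text
[ 0.61859391 -0.09722675  0.1973031 ] [3.14080876e+00 3.22792050e-04 1.49374837e+00] [ 0.48244225 -2.07542018  4.58096212] [-0.53051727 -0.16707377 -0.029931  ] 0.02527078060001397 [ 0.41  0.63 -0.53  1.63  0.37  0.98 -0.32]
```

View pics/w23.png

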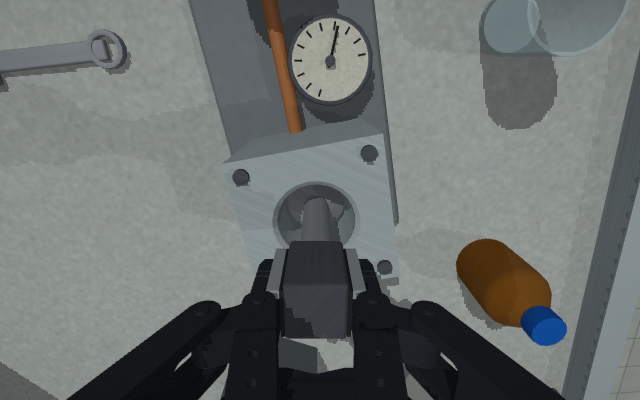

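Request:
move_arm(
  motion=[
    [[0,0,0],[0,0,0.15]],
    [[0,0,0],[0,0,0.3]],
    [[0,0,0],[0,0,0.45]],
    [[0,0,0],[0,0,0.6]],
    [[0,0,0],[0,0,0.75]],
    [[0,0,0],[0,0,0.9]],
    [[0,0,0],[0,0,1.05]],
    [[0,0,0],[0,0,1.2]],
    [[0,0,0],[0,0,1.35]],
    [[0,0,0],[0,0,1.5]],
    [[0,0,0],[0,0,1.65]],
    [[0,0,0],[0,0,1.65]],
  ],
)

```text
clock: 33.9
position: [0.6187, -0.0974, 0.1973]
tool_rot: [-3.141, 0.001, -3.137]
force: [0.0, -2.3, 7.1]
grip_width: 0.0253
```

```bash
python3 - <<'E'
from h import *
f=grab("wrist"); s=observe();print(s["position"],s["tool_rot"],s["force"],s["moment"],s["grip_width"],s["qpos"].round(2))
cv2.imwrite("pics/w24.png",f["frame"][:,:,::-1])
E
```

```text
[ 0.61870054 -0.09739581  0.19729092] [-3.14098775e+00  8.42032922e-04 -3.13821670e+00] [ 0.28007233 -2.73509214  6.18192341] [-0.87770144 -0.30008059  0.03334316] 0.025284458295348665 [ 0.64  0.75 -0.92  1.62  0.65  1.11  1.12]
```

View pics/w24.png

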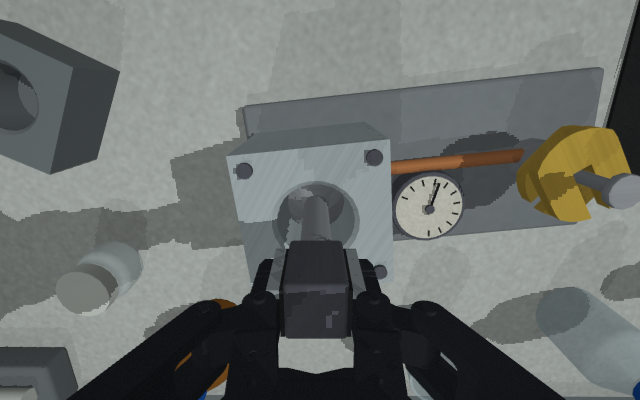

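Request:
move_arm(
  motion=[
    [[0,0,0],[0,0,0.14]],
    [[0,0,0],[0,0,0.28]],
    [[0,0,0],[0,0,0.42]],
    [[0,0,0],[0,0,0.56]],
    [[0,0,0],[0,0,0.7]],
    [[0,0,0],[0,0,0.84]],
    [[0,0,0],[0,0,0.96]],
    [[0,0,0],[0,0,1.02]],
    [[0,0,0],[0,0,1.02]],
  ],
)

```text
clock: 35.08
position: [0.6188, -0.0973, 0.1973]
tool_rot: [-3.14, 0.0, -2.118]
force: [2.4, -2.5, 6.4]
grip_width: 0.0252
```

```bash
python3 - <<'E'
from h import *
s=observe();print(s["position"],s["tool_rot"],s["force"],s["moment"],s["grip_width"],s["qpos"].round(2))
E
```

```text
[ 0.61883816 -0.09727091  0.19729044] [-3.14043515e+00  1.30965994e-04 -2.11786694e+00] [ 2.44213968 -2.54792975  6.41544353] [-0.77045818 -0.58354022  0.05230657] 0.02517754943095854 [ 0.74  0.84 -1.13  1.62  0.81  1.21  2.03]
```

Request:
move_arm(
  motion=[
    [[0,0,0],[0,0,0.06]],
    [[0,0,0],[0,0,0.12]],
    [[0,0,0],[0,0,0.16]],
    [[0,0,0],[0,0,0.16]],
  ],
)

```text
clock: 35.58
position: [0.6188, -0.0972, 0.1973]
tool_rot: [-3.14, -0.0, -1.958]
force: [2.0, -1.9, 6.4]
grip_width: 0.0248
```

```bash
python3 - <<'E'
from h import *
s=observe();print(s["position"],s["tool_rot"],s["force"],s["moment"],s["grip_width"],s["qpos"].round(2))
E
```

```text
[ 0.61883347 -0.09720729  0.19730241] [-3.14037744e+00 -1.38237265e-04 -1.95804632e+00] [ 1.95334407 -1.87851553  6.35183734] [-0.68018538 -0.66321429 -0.00505109] 0.024775290387838742 [ 0.75  0.86 -1.16  1.61  0.83  1.23  2.17]
```

Request:
move_arm(
  motion=[
    [[0,0,0],[0,0,0.05]],
    [[0,0,0],[0,0,0.1]],
    [[0,0,0],[0,0,0.14]],
    [[0,0,0],[0,0,0.14]],
  ],
)

```text
clock: 36.08
position: [0.6188, -0.0972, 0.1973]
tool_rot: [-3.14, -0.0, -1.818]
force: [2.4, -2.2, 6.2]
grip_width: 0.0252
```

```bash
python3 - <<'E'
from h import *
s=observe();print(s["position"],s["tool_rot"],s["force"],s["moment"],s["grip_width"],s["qpos"].round(2))
f=grab("wrist");crop(f,"pics/w25c.png",(320,200),320,240,2)
E
```

```text
[ 0.61883436 -0.09716171  0.1973025 ] [-3.14043300e+00 -2.55237906e-04 -1.81805028e+00] [ 2.35912013 -2.22075662  6.17316767] [-0.70386413 -0.62076591  0.01339239] 0.02521486623128809 [ 0.76  0.88 -1.19  1.61  0.85  1.25  2.3 ]
```

View pics/w25c.png

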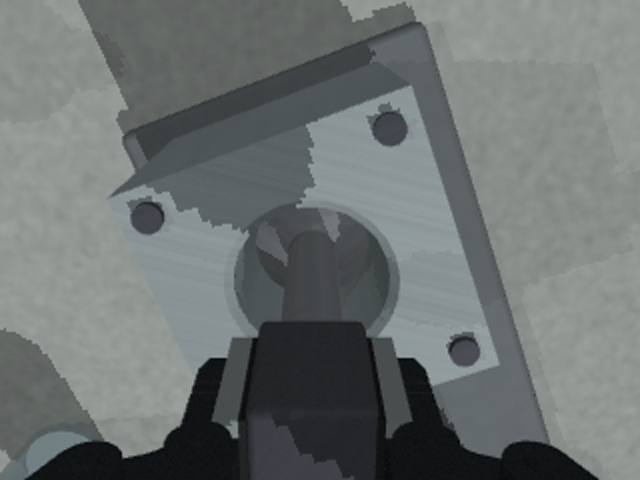

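```bash
python3 - <<'E'
from h import *
a=grab("top");b=grab("scene")
print(proj(a,[.635,.004,.045]),proj(b,[.635,.004,.045]))
crop(a,"pics/t26.png",(311,181),50,50,7);crop(b,"pics/s26.png",(311,233),50,50,7)
A=np.hstack([cv2.imread("pics/t26.png"),cv2.imread("pics/s26.png")]);cv2.imwrite("pics/g26.png",A)
E
```

```text
[[310.96936497 181.03711231]] [[311.02534636 230.4641979 ]]
```

View pics/g26.png

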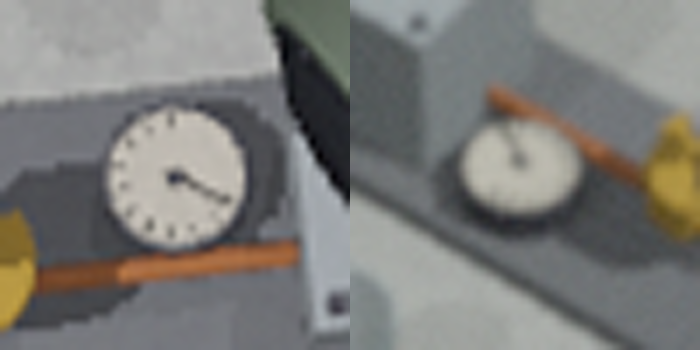

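Request:
move_arm(
  motion=[
    [[0,0,0],[0,0,0.04]],
    [[0,0,0],[0,0,0.08]],
    [[0,0,0],[0,0,0.08]],
    [[0,0,0],[0,0,0.08]],
  ],
)

```text
clock: 36.72
position: [0.6188, -0.0971, 0.1973]
tool_rot: [-3.14, -0.0, -1.739]
force: [1.4, -3.0, 6.9]
grip_width: 0.0252
```

```bash
python3 - <<'E'
from h import *
s=observe();print(s["position"],s["tool_rot"],s["force"],s["moment"],s["grip_width"],s["qpos"].round(2))
a=grab("top");crop(a,"pics/t27.png",(311,181),30,30,20)
E
```

```text
[ 0.61881129 -0.09713357  0.19729793] [-3.14049264e+00 -4.05125930e-04 -1.73864207e+00] [ 1.36348801 -3.0031744   6.94453603] [-0.67232889 -0.74081765 -0.06561352] 0.02517708595212322 [ 0.76  0.88 -1.2   1.61  0.86  1.26  2.37]
```

View pics/t27.png

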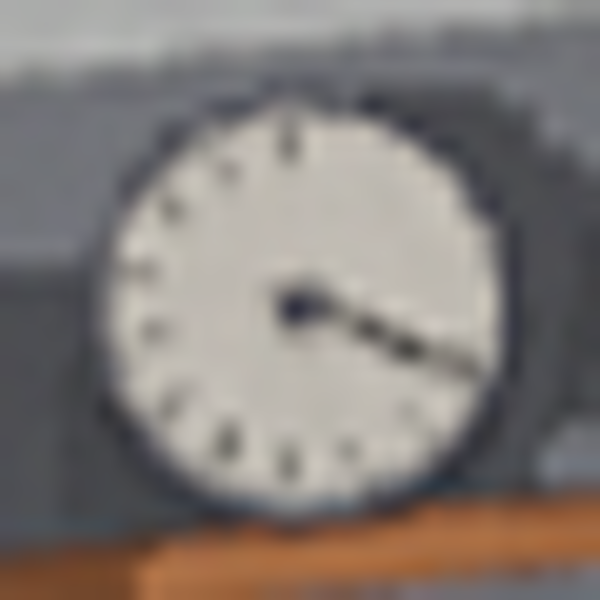

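Request:
move_arm(
  motion=[
    [[0,0,0],[0,0,0.03]],
    [[0,0,0],[0,0,0.06]],
    [[0,0,0],[0,0,0.06]],
    [[0,0,0],[0,0,0.06]],
  ],
)

```text
clock: 37.28
position: [0.6188, -0.0972, 0.1973]
tool_rot: [-3.141, -0.0, -1.679]
force: [2.6, -1.6, 6.1]
grip_width: 0.0249
```

```bash
python3 - <<'E'
from h import *
s=observe();print(s["position"],s["tool_rot"],s["force"],s["moment"],s["grip_width"],s["qpos"].round(2))
a=grab("top");crop(a,"pics/t28.png",(311,181),30,30,20)
E
```

```text
[ 0.61882759 -0.09715789  0.19728159] [-3.14057113e+00 -2.88766619e-04 -1.67919821e+00] [ 2.58581025 -1.63834179  6.0921263 ] [-0.50532536 -0.67953454 -0.52620434] 0.024942063019564056 [ 0.77  0.89 -1.21  1.61  0.87  1.27  2.42]
```

View pics/t28.png

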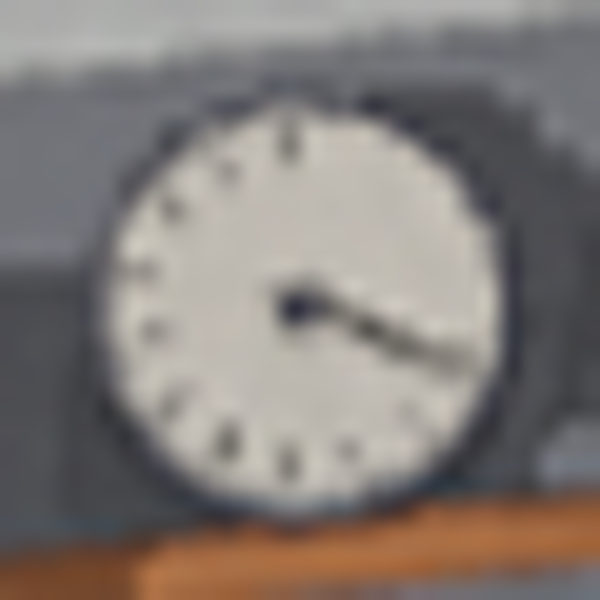

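Request:
move_arm(
  motion=[
    [[0,0,0],[0,0,-0.08]],
    [[0,0,0],[0,0,-0.13]],
    [[0,0,3],[0,0,-0.13]],
    [[0,0,20],[0,0,-0.13]],
    [[0,0,40],[0,0,-0.13]],
    [[0,0,65],[0,0,-0.13]],
    [[0,0,95],[0,0,-0.13]],
    [[0,0,115],[0,0,-0.13]],
    [[0,0,115],[0,0,-0.3]],
    [[0,0,115],[0,0,-0.45]],
  ],
)

```text
clock: 38.58
position: [0.6182, -0.097, 0.3127]
tool_rot: [-3.141, 0.0, -2.132]
force: [0.1, -0.6, -4.2]
grip_width: 0.025
```

Request:
move_arm(
  motion=[
    [[0,0,0],[0,0,-0.15]],
    [[0,0,0],[0,0,-0.3]],
    [[-15,-50,0],[0,0,-0.45]],
    [[-35,-105,0],[0,0,-0.6]],
    [[-52,-160,0],[0,0,-0.75]],
    [[-68,-215,0],[0,0,-0.9]],
    [[-74,-238,0],[0,0,-1.05]],
    [[-74,-238,0],[0,0,-1.12]],
    [[-74,-238,0],[0,0,-1.12]],
    [[-74,-238,0],[0,0,-1.12]],
    [[-74,-238,0],[0,0,-1.12]],
  ],
)

```text
clock: 39.95
position: [0.5445, -0.3347, 0.3121]
tool_rot: [3.142, 0.0, 3.038]
force: [-0.2, -0.3, -4.3]
grip_width: 0.0247
```

```bash
python3 - <<'E'
from h import *
f=grab("wrist"); s=observe();print(s["position"],s["tool_rot"],s["force"],s["moment"],s["grip_width"],s["qpos"].round(2))
cv2.imwrite("pics/w29.png",f["frame"][:,:,::-1]);crop(f,"pics/w29c.png",(320,190),200,150,4)
B=[.544,-.3353]
for z in(.06,.19): print(z,proj(f,[*B,z]),proj(f,[*(s["position"][:2]),z]))
E
```

```text
[ 0.54442321 -0.33477478  0.31203497] [ 3.14153424e+00 -9.21562160e-06  3.03802863e+00] [ 1.09748609 -0.11441748 -4.90085337] [ 0.01865652 -0.0155043  -0.0169211 ] 0.02508547057730687 [ 1.04  0.65 -0.96  1.46  0.54  1.31  1.5 ]
0.06 [[314.78734559 163.31308639]] [[315.27304627 163.62164206]]
0.19 [[314.49086771 200.34113422]] [[315.2120823  200.78170287]]
```

View pics/w29c.png

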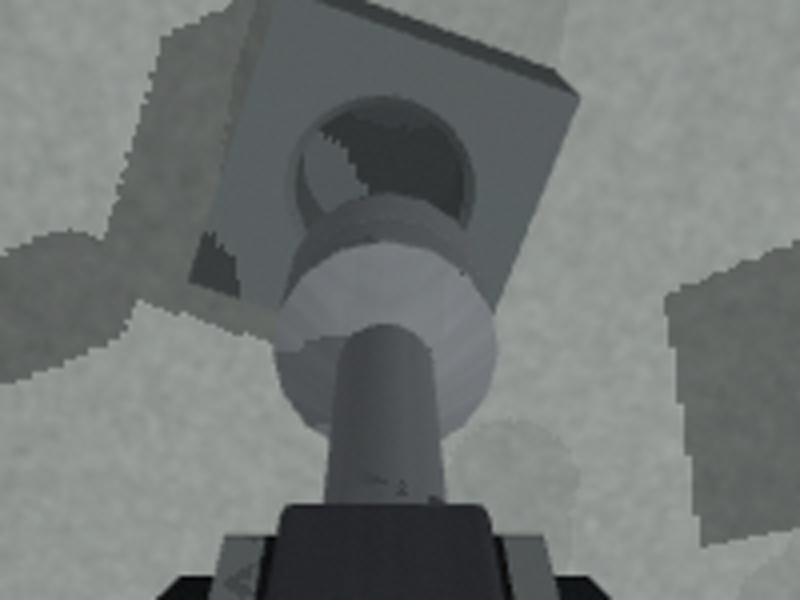

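Request:
move_arm(
  motion=[
    [[-0.7,-1,-30],[0,0,0]],
    [[-0.7,-1,-60],[0,0,0]],
    [[-0.7,-1,-78],[0,0,0]],
    [[-0.7,-1,-78],[0,0,0]],
    [[-0.7,-1,-78],[0,0,0]],
  ],
)

```text
clock: 40.62
position: [0.5441, -0.3361, 0.235]
tool_rot: [-3.141, 0.001, 3.037]
force: [-0.7, -0.5, -3.8]
grip_width: 0.025
```

```bash
python3 - <<'E'
from h import *
f=grab("wrist"); s=observe();print(s["position"],s["tool_rot"],s["force"])
crop(f,"pics/w30c.png",(320,190),200,150,4)
B=[.544,-.3353]
for z in(.06,.07,.116): print(z,proj(f,[*B,z]),proj(f,[*(s["position"][:2]),z]))
sc=grab("scene");crop(sc,"pics/s30.png",(268,170),60,60,10)
E
```

```text
[ 0.5441478  -0.33611059  0.23514707] [-3.14102006e+00  1.43174560e-03  3.03684014e+00] [-0.38128864  0.32349436 -3.06451095]
0.06 [[316.23178136 181.61761328]] [[315.39065601 181.8546496 ]]
0.07 [[316.25388777 184.67333913]] [[315.38573732 184.9172017 ]]
0.116 [[316.37704821 201.69756612]] [[315.35833548 201.97855934]]
```

View pics/w30c.png

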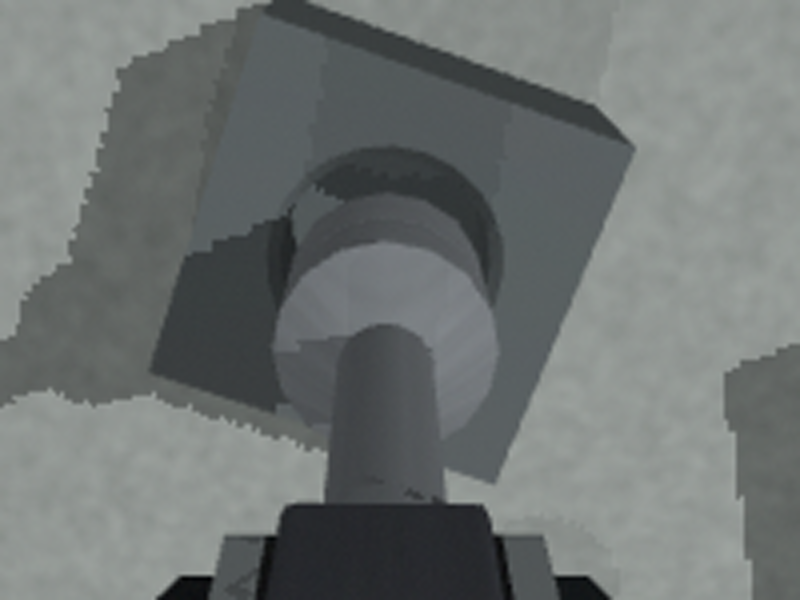

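View pics/s30.png

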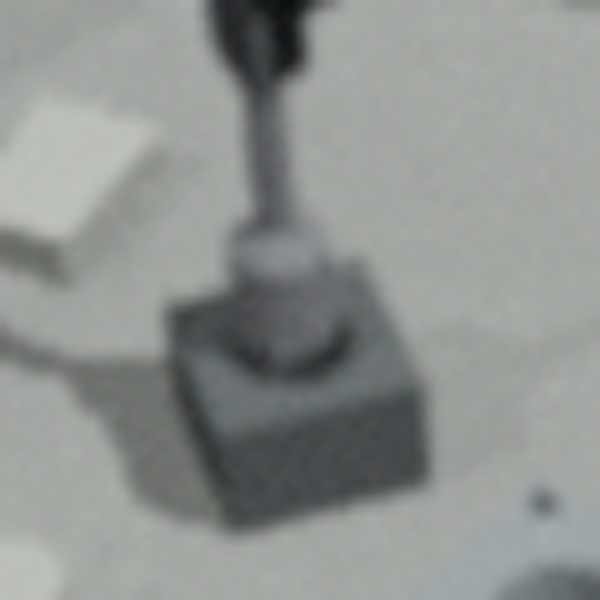

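Request:
move_arm(
  motion=[
    [[-1.2,-0.4,0],[0,0,0]],
    [[-1.2,-0.4,-10],[0,0,0]],
    [[-1.2,-0.4,-18],[0,0,0]],
    [[-1.2,-0.4,-25],[0,0,0]],
    [[-1.2,-0.4,-25],[0,0,0]],
  ],
)

```text
clock: 41.35
position: [0.5422, -0.3363, 0.2082]
tool_rot: [3.141, -0.001, 3.037]
force: [-0.4, -0.8, -4.5]
grip_width: 0.0255
```

Foot is inside the hole (z≈0.046) with no contact force. Continuing down.

Request:
move_arm(
  motion=[
    [[0,0,-10],[0,0,0]],
    [[0,0,-20],[0,0,0]],
    [[0,0,-27],[0,0,0]],
    [[0,0,-30],[0,0,0]],
    [[0,0,-30],[0,0,0]],
  ],
)

```text
clock: 41.98
position: [0.5424, -0.3364, 0.1788]
tool_rot: [3.141, -0.0, 3.037]
force: [-0.7, -0.4, -3.9]
grip_width: 0.0248
```

Request:
move_arm(
  motion=[
    [[0,0,-1],[0,0,0]],
    [[0,0,-1.5],[0,0,0]],
    [[0,0,-1.5],[0,0,0]],
  ],
)

```text
clock: 42.35
position: [0.5424, -0.3365, 0.1775]
tool_rot: [-3.142, 0.0, 3.037]
force: [0.5, 0.3, -4.0]
grip_width: 0.0252
```

Request:
move_arm(
  motion=[
    [[0,0,-0.8],[0,0,0]],
    [[0,0,-1.2],[0,0,0]],
    [[0,0,-1.2],[0,0,0]],
  ],
)

```text
clock: 42.72
position: [0.5429, -0.3364, 0.1772]
tool_rot: [-3.141, 0.001, 3.037]
force: [-1.5, 0.6, 8.4]
grip_width: 0.0252
```

On the floor (8 N up). Release and rise straight.

Request:
move_arm(
  motion=[
    [[0,0,0.6],[0,0,0]],
    [[0,0,0.6],[0,0,0]],
    [[0,0,0.6],[0,0,0]],
    [[0,0,0.6],[0,0,0]],
    [[0,0,0.6],[0,0,0]],
    [[0,0,20],[0,0,0]],
    [[0,0,50],[0,0,0]],
    [[0,0,100],[0,0,0]],
    [[0,0,120],[0,0,0]],
    [[0,0,120],[0,0,0]],
    [[0,0,120],[0,0,0]],
  ],
  jaw=80,
)

```text
clock: 44.1
position: [0.542, -0.3365, 0.2956]
tool_rot: [3.141, -0.001, 3.037]
force: [0.6, -0.4, 0.0]
grip_width: 0.08
```

```bash
python3 - <<'E'
from h import *
f=grab("wrist"); s=observe();print(s["clock"],s["position"],s["tool_rot"],s["force"],s["grip_width"])
cv2.imwrite("pics/w31.png",f["frame"][:,:,::-1])
sc=grab("scene");crop(sc,"pics/s31.png",(295,195),110,80,7)
E
```

```text
44.15 [ 0.54197249 -0.33640371  0.29530797] [ 3.14112978e+00 -1.39040811e-03  3.03687658e+00] [0.31730954 0.11312132 0.69425325] 0.08036977905157125
```

View pics/w31.png

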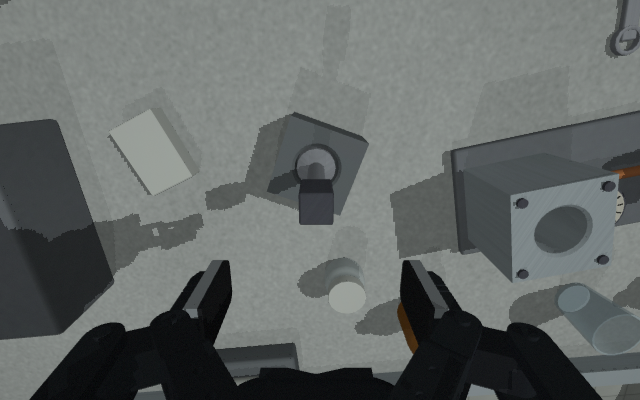

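View pics/s31.png

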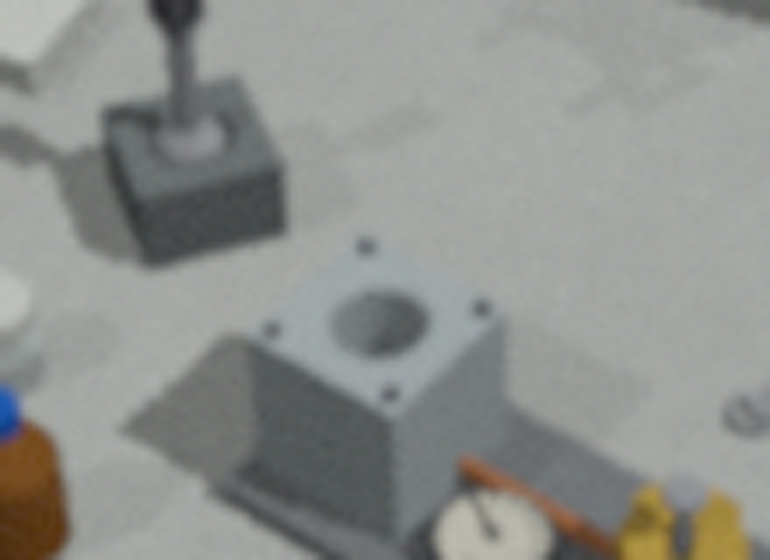

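Request:
move_arm(
  motion=[
    [[10,15,20],[0,0,0]],
    [[50,60,20],[0,0,0]],
    [[85,110,20],[0,0,0]],
    [[120,165,20],[0,0,0]],
    [[150,215,20],[0,0,0]],
    [[160,240,20],[0,0,0]],
    [[160,240,20],[0,0,0]],
    [[160,240,20],[0,0,0]],
    [[160,240,20],[0,0,0]],
  ],
)

```text
clock: 45.32
position: [0.7022, -0.0975, 0.3166]
tool_rot: [-3.141, 0.0, 3.035]
force: [0.0, 0.4, 0.1]
grip_width: 0.0802
```

```bash
python3 - <<'E'
from h import *
f=grab("wrist"); s=observe();print(s["clock"],s["position"])
cv2.imwrite("pics/w32.png",f["frame"][:,:,::-1]);c=proj(f,[.6186,-.0975,.05])[0];print(c,crop(f,"pics/w32c.png",c,110,90,7))
for m,st,cc in comps(brass(f),60): print(st,cc)
E
```

```text
45.375 [ 0.70223029 -0.09749792  0.316523  ]
[307.51709787  88.19315738] (252, 43)
[ 459    0   84   82 3979] [496.18321186  41.99924604]
[297  76  23  25 399] [307.70426065  88.09774436]
```

View pics/w32.png

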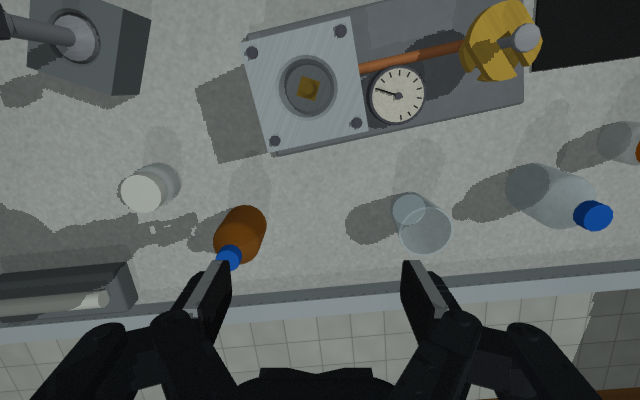

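View pics/w32c.png

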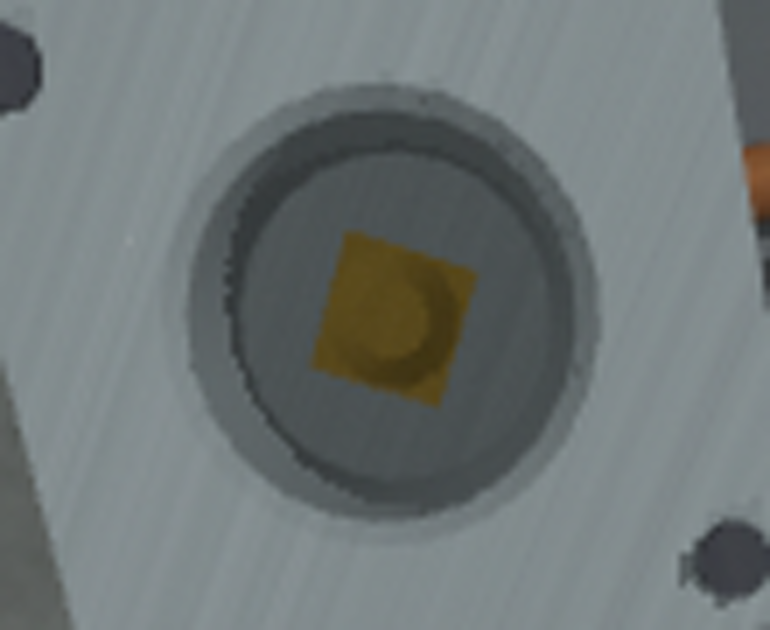

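```bash
python3 - <<'E'
from h import *
f=grab("wrist")
q=onz(f,np.array([(347,231),(475,270),(440,405),(312,368)])/7+[252,43]-.43,.048)
e=np.roll(q,-1,0)-q;print([(np.degrees(np.arctan2(v[1],v[0]))%90).round(1) for v in e])
n=onz(f,[(397,96),(373,88)],.045);d=n[1]-n[0];print("needle",np.degrees(np.arctan2(d[1],d[0])))
E
```

```text
[np.float64(67.9), np.float64(68.7), np.float64(68.4), np.float64(67.9)]
needle -113.2995144098562
```

Request:
move_arm(
  motion=[
    [[-20,30,0],[0,0,0]],
    [[-50,80,0],[0,0,0]],
    [[-60,120,0],[0,0,0]],
    [[-60,150,0],[0,0,0]],
    [[-60,150,0],[0,0,0]],
    [[-60,150,0],[0,0,0]],
  ],
)

```text
clock: 46.18
position: [0.6426, 0.0526, 0.3163]
tool_rot: [-3.141, 0.0, 3.036]
force: [-0.4, 0.2, -1.0]
grip_width: 0.0802
```

```bash
python3 - <<'E'
from h import *
f=grab("wrist"); s=observe();print(s["clock"],s["position"])
c=proj(f,[.5968,.1016,.08])[0];print(c,crop(f,"pics/w33c.png",c,160,120,5))
t=grab("top");cv2.imwrite("pics/top9.png",t["frame"][:,:,::-1])
E
```

```text
46.225 [0.64258509 0.05225237 0.316144  ]
[356.56966204 120.4127593 ] (276, 60)
```

View pics/w33c.png

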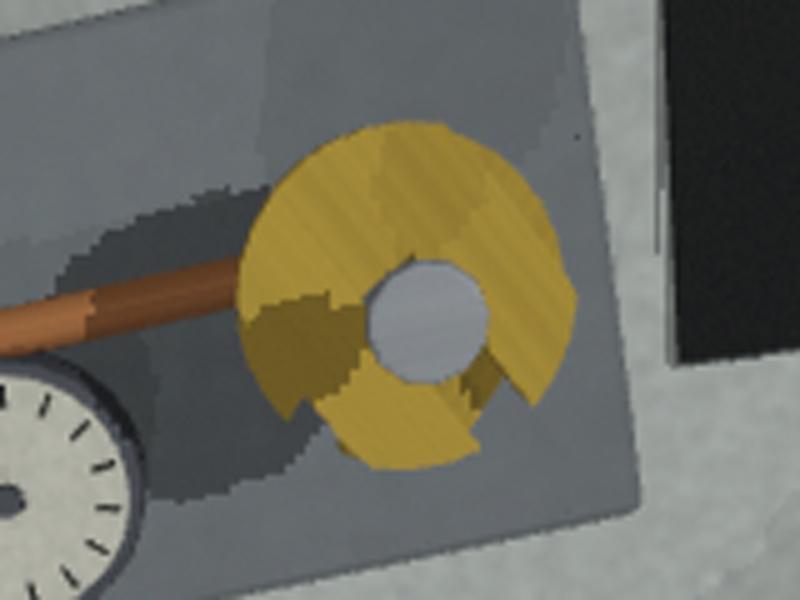

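View pics/top9.png

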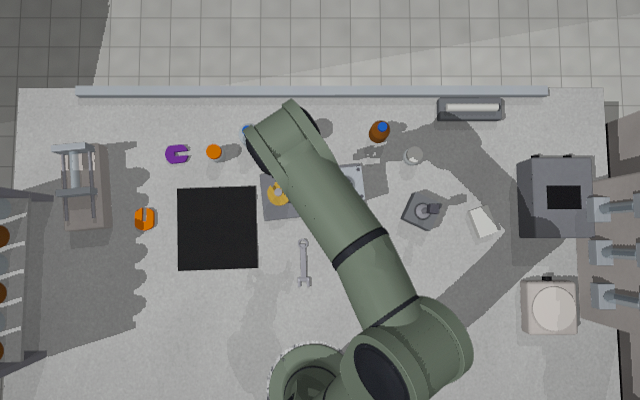

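Nut edges read 68° in the world frame, i.e. 4.2 rad. Masses are home, the slots at crop (310,410) and (510,420) are well apart, the mat is empty and the extension is upright. Handing in.

```bash
python3 -c "
from workcell import *
print(job_done())"
```

```text
the job is handed in; nothing more can be done
None
```

The job is done and handed in at about 46 s of the 210 s allowed. `job_done()` gives no verdict, so the result rests on my own last checks.

**What I did**
- There were two brass masses on the mat. I slid both sideways onto the stem, one on top of the other. The orange and purple look-alikes were left alone.
- I lifted the extension from its stand and set it fully down on the nut, where it met the floor at the expected height. I turned the nut anticlockwise in one grasp until the moment jumped to about −0.53 N m at the stop.
- I stood the extension back in its stand and drew the arm clear.

**Last checks**
- **Masses:** both were home against the stem, with slot directions about −0.64 and +0.60 rad, roughly 70° apart.
- **Nut:** its edges in the picture read about 242° (4.2 rad), and the gauge needle on the dial shows the valve turned through.
- **Extension:** it was upright in its hole, released after an 8 N contact with the floor.
- **Bystanders:** those visible in the last top and wrist pictures were unmoved by eye. I did not measure them.

**Small disagreements**
- Fitted heights were 1 to 2 mm below the stated ones.
- The fit of the upper mass (middle about 1 mm from the stem axis) was loose because the knob and the lower mass confused the outline. I confirmed it by eye in the enlarged crop.
- A rough needle reading from the blurred top view came out 0.1 to 0.15 rad past the stop.

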